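# Push the fan pipe into the floating air coupling and tug-test it

## Task

Take the air pipe with the flat fan nozzle out of the rack and push it straight down into the quick coupling on the air block, past the grip, until its shoulder sits on the mouth; then tug it upwards so that the black collar visibly lifts a couple of millimetres and hold it so for a moment, let it back down and let go, leaving the pipe standing locked and fully home. Feel your way in gently (never push or pull with more than about 20 N), and leave the other pipe and everything else on the table as they are.

Things in the scene. Friction and masses are not known exactly. Their poses are not given: they have to be found in the camera images.
- fan_pipe: The pipe to fit: rigid aluminium, upright in a rack hole, 130 mm tall, 0.10-0.17 kg, topped by a FLAT fan nozzle (top 21 mm, 22 x 7 mm). Origin: centre of its lower end, z up. Plug 16 mm diameter from 0 to 38 mm (lowest 3 mm taper from 13.2 mm; locking groove 12 mm diameter at 12 to 20 mm); shoulder disc 28 mm diameter at 38 to 43 mm; round barrel 20 mm diameter at 43 to 109 mm.
- fan_barrel (a point): Point on the fan pipe's axis, 85 mm above its lower end, on the barrel: a good place to grip.
- cone_pipe: The other pipe, in the rack's other hole: as the fan pipe, but its nozzle is a round CONE. Stays where it is. Origin at the centre of its lower end.
- rack: Fixed grey plastic block 80 x 160 x 45 mm on the table, with two 18 mm holes at y = +38 and -38 mm of its frame; each pipe hangs in one by its shoulder, lower end 7 mm above the table, plug 38 mm deep in the hole. Which pipe is in which hole varies. Origin at the centre of the underside.
- air_block: Fixed aluminium air block 100 x 150 x 50 mm on the table, with a small pressure gauge (top 99 mm above the table) at y = -48 mm of its frame and one upright quick coupling at about y = +30 mm: a steel mouth ring (25 mm outside, 18 mm bore, flat top) inside a black collar (40 mm across, top 2 mm lower). Origin at the centre of the underside.
- port (a point): NOMINAL centre of the coupling's mouth rim, fixed to the air block, 100 mm above the table. The coupling floats in an oversize cut-out: upright, it really stands up to 5 mm off this point in each of the block's x and y directions, unknown, held there by about 9 N of sliding friction. Feel or look for it. This frame's x and y are the block's.
- socket (a point): Where the pipe's lower end is when fully home: 38 mm below the port point (nominal axis; really off sideways like the mouth). Sprung jaws meet the plug about 21 mm below the rim; pushing past them takes about 5 to 12 N, then it slides on and they click into its groove as the shoulder lands on the rim. Locked, it cannot be pulled out; it has 1 to 2 mm of up-down play.
- collar (a joint): The black collar, a vertical slide: 0 at rest, grows (m) as it rises, hard stop at 0.005. It carries the jaws: pulling a locked pipe upwards lifts it against a spring, starting at about 5 N and rising 1.5 N per mm (about 7.5 N at 1.5 mm, 12.5 N at 5 mm).
- containers: stack of three clear lidless food containers, 130 x 180 x 90 mm; origin at the centre of its underside; bystander
- card_tray: shallow, fixed to the table, open cardboard tray 130 x 220 x 35 mm; origin at the centre of its underside; bystander
- tub: open translucent tub 130 x 130 x 60 mm; origin at the centre of its underside; bystander
- spray_bottle: white spray bottle, body 60 x 85 x 150 mm, 208 mm tall over the trigger head; origin at the centre of its underside; bystander
- tape_roll: roll of packing tape lying flat, 80 mm across, 24 mm high; origin at the centre of its underside; bystander
- end_cap: brass end cap standing on its flange, 36 mm across, 26 mm high; origin at the centre of its underside; bystander
- cutter: box cutter lying flat along its y axis, 16 x 110 x 18 mm; origin at the centre of its underside; bystander
Mind the look-alikes: they are no part of the job. Leave any red look-alike of the air_block alone. Leave any yellow look-alike of the fan_pipe alone.

How it is judged (in metres and radians):
On the way, in this order (a step that is already met when the one before it is completed fails the run):
1. the fan pipe's plug is all the way in the coupling, its shoulder on the mouth (z of fan_pipe in the frame of port between -0.045 and -0.0355 m and horizontal distance between fan_pipe and port below 0.012 m and angle between fan_pipe's own z axis and vertical below 0.09 rad), for 0.1 s.
2. the locked pipe is tugged upwards so that the collar is lifted by more than 1.5 mm for 0.2 s (value of joint collar above 0.0015 m and contact force between the fingers and fan_pipe above 1 N), for 0.2 s.
At the end, for the whole second after the job is handed in: the fan pipe stands in the coupling, its lower end at least 35.5 mm below the mouth rim (38 is fully home), within 12 mm of the nominal port axis, upright within 5 degrees, at rest and let go, with the collar back down (under 1 mm) (all of step 1 and value of joint collar below 0.001 m and linear speed of fan_pipe below 0.02 m/s and contact force between the arm and fan_pipe below 0.1 N); the robot touches nothing.
It fails at once if the pipe and the coupling or air block press on each other with more than 45 N (all their contacts added up, side loads too) (contact force between fan_pipe and air_block above 45 N).
It fails at once if the cone pipe is moved more than 10 mm (distance of cone_pipe from where it was at the start of the episode above 0.01 m).
It fails at once if a bystander is moved more than 20 mm (distance of any of containers, tub, spray_bottle, tape_roll, end_cap, cutter from where it was at the start of the episode above 0.02 m).
It also fails if it takes over 72 s, if anything falls off the work surface, if the arm or the gripper's body presses on something with over 40 N, if the wrist force passes 120 N, or if a joint passes its speed limit or range.

## Robot

A 6-joint arm with a two-finger parallel gripper is mounted at the origin on the work surface. World frame = base frame: x ahead of the robot, y to its left, z up, the work surface at z = 0. Lengths are in mm, angles in rad, forces in N, time in s.
With the tool pointing down it reaches from about 225 to 725 mm from the base axis. Payload 3.1 kg.
Tool frame: the origin (TCP) lies midway between the tips of the shut fingers; the grasp point (between the pads) lies 19 mm behind it (ctrl.hold_point_z is the distance from the TCP to the grasp point, in mm); z points along the fingers, x is the direction in which the jaws open and shut, and the axes are right-handed (so a half turn about z gives the same grasp; the last joint's range is limited). The gripper opens to 85 mm and grips with 20 to 120 N. Pads are 22 mm wide; open, the fingers measure 114 mm over their backs; the gripper's body (76 mm by 85 mm) begins 54 mm behind the grasp point. The pads swing forward as they close: fully open they stand 13 mm farther back than shut.
Start: joints at [-0.128, 0.048, 0.099, 1.622, 0, 1.443], TCP at [524.993, -0.012, 231.312] pointing down, gripper open.
Joint ranges: [-2.91, 2.91], [-0.99, 1.94], [-1.21, 1.42], [-2.12, 2.29], [-1.49, 1.47], [-3.14, 3.14]. Speed limits (rad/s): [2.79, 2.79, 3.14, 3.14, 3.14, 3.14].

## Interface

Orientations are given as a rotation vector (axis times angle).
In Python, from workcell import ctrl gives the robot as it stands.
- The arm moves only by the tool play_rows, never from a script. Its argument "rows" is a list of rows, each an object of numbers: "x", "y", "z": the shift along the world's x, y, z in units of 0.15 m (1.0 is 0.15 m); "ax", "ay", "az": the turn, a rotation vector about the world's x, y, z in units of 2 pi rad (1.0 is 2 pi rad). A call has 1 to 8 rows; each row shifts and turns the pose as measured when the row begins; what a row does not reach is not made up. A row lasts 1/12 s, in which the tool goes at most 41.7 mm and 7.16 degrees, less where a joint would pass 70% of its speed; a pose out of reach is approached as far as the arm can. A call with a number of a shift or a turn outside -1 to 1 is refused whole. A call with a gripper value outside its range is refused whole. "jaw" is the closure, from 0 (fully open) to 1 (shut), set as the call begins (left out, the last holds). The fingers move at their own pace and stop on an object; the grip force is fixed at half the most. Time passes only in rows, so rows that do not move let the fingers close. It gives the time, the measured TCP pose, the force and the opening at its end, in the units of the state.
- ctrl.read_state(): the state, without advancing time (a new reading comes with each control period).
- ctrl.camera(name): name is "scene" or "side" or "wrist"; returns the picture (384x512x3 uint8, blue, green, red); there is no depth.
- ctrl.get_calibration(name): a dict with "fx", "fy", "cx", "cy" (pixels), "k1" (the pictures are not rectified: a ray, as slopes to the right and down, at radius r is drawn at 1 + k1 r^2 times it, then the intrinsics apply), "rvec" (rotation vector, rad) and "tvec" (3), from world to camera coordinates, as OpenCV has them; the wrist camera has in their place "tool_from_camera" (4x4, takes a point from camera to tool coordinates, whose origin is the TCP and whose axes are the tool frame's). Camera axes: x right, y down, z forward; pixel columns grow to the right and rows downward; lengths in mm; the calibration is good to about 2 mm. A picture is of the moment at which its call begins: read the wrist's pose just before it. get_calibration takes no time and is no camera call.
- ctrl.sign_off(): hands the job in, once; it reports no verdict.
Trained networks look in the newest picture that a camera, given by its name, has taken for a name from the list of things; names that differ only in an ending like _2 or _b are one class to them, and where a whole thing is asked for, a point or a joint stands for the part that bears it (a point fixed in the world has none). Each returns a list of dicts, best first, with "conf" (0 to 1); they miss things now and then, are a little off and sometimes report something else, mostly with a low value. They report only what shows in the picture. A call takes as long as a camera call. They do not tell look-alikes from the thing itself.
- ctrl.cut_out(name, camera): "mask" (384x512 bool, what is visible of it) and "point" ([column, row] in pixels, amid what is visible of it).
The state is a dict: "t": time; "q": joint angles; "qvel": joint speeds; "effort": joint torques, N m; "tcp_pos": TCP position; "tcp_rot": TCP orientation; "force": force on the tool from outside, world axes, zero at the start; "torque": the same for the moment, N m; "width": finger opening in mm.
Only numpy, scipy, OpenCV 4.12 (cv2) and the standard library are available. Lean on these libraries where they do the work, as an engineer would, in place of code of your own. Each camera call takes 0.05 s, during which the arm holds its last target.

## Working session

There is one attempt and no reset: what is moved stays moved. The work goes in short steps, Python scripts to look and compute and a tool call to move; the robot and the scene stay as the last step left them, time stands still between calls to the robot, and variables do not carry over. Pictures are saved under pics/ and viewed, and the job is handed in when it is done.

Besides the shell and the picture viewer there is one more tool, called after "Emit:" as name(argument=value, ...) on one line, values as JSON. play_rows: Moves the arm, as the interface text tells. Shifts and turns lie within -1 to 1; 1 stands for 0.15 m of shift or 2 pi rad of turn. Its arguments: {"type":"object","properties":{"rows":{"type":"array"},"jaw":{"type":"number"}},"required":["rows"]}

```bash
mkdir -p pics; ls
cat > h.py <<'E'
import numpy as np,cv2
from workcell import ctrl
from scipy.spatial.transform import Rotation as R
def pose():
    s=ctrl.read_state();return np.array(s['tcp_pos']),R.from_rotvec(s['tcp_rot']).as_matrix(),s
def cam(name):
    p,Rm,s=pose();im=ctrl.camera(name);c=ctrl.get_calibration(name)
    if 'rvec' in c:
        Rc=R.from_rotvec(np.ravel(c['rvec'])).as_matrix();t=np.ravel(c['tvec'])
    else:
        T=np.array(c['tool_from_camera']);W=np.eye(4);W[:3,:3]=Rm;W[:3,3]=p;M=np.linalg.inv(W@T);Rc=M[:3,:3];t=M[:3,3]
    return im,(c,Rc,t)
def ray(K,uv):
    c,Rc,t=K;d=np.array([(uv[0]-c['cx'])/c['fx'],(uv[1]-c['cy'])/c['fy']]);x=d.copy()
    for _ in range(20):x=d/(1+c['k1']*(x@x))
    return -Rc.T@t,Rc.T@np.array([x[0],x[1],1.])
def atz(K,uv,z):
    o,d=ray(K,uv);return o+d*(z-o[2])/d[2]
def proj(K,P):
    c,Rc,t=K;q=Rc@np.array(P,float)+t;x=q[:2]/q[2];x=x*(1+c['k1']*(x@x));return np.array([x[0]*c['fx']+c['cx'],x[1]*c['fy']+c['cy']])
E
python3 - <<'E'
from h import *
import pickle
for n in ['scene','side','wrist']:
    im,K=cam(n);cv2.imwrite(f'pics/{n}0.png',im);pickle.dump((im,K),open(n+'0.pkl','wb'))
    print(n,'cam at',-K[1].T@K[2],'fwd',K[1][2])
    for o in ['fan_pipe','cone_pipe','rack','air_block','collar']:
        for r in ctrl.cut_out(o,n)[:3]: print(n,o,round(r['conf'],2),np.round(r['point']),r['mask'].sum())
print(ctrl.read_state())
E
```

```text
pics
scene cam at [1060.38495347  537.55594445  758.01629636] fwd [-0.50297201 -0.52976068 -0.68291491]
scene fan_pipe 0.73 [304. 192.] 220
scene fan_pipe 0.48 [325. 179.] 229
scene cone_pipe 0.62 [324. 205.] 200
scene rack 0.78 [310. 219.] 1789
scene rack 0.17 [208. 174.] 1773
scene air_block 0.85 [258. 142.] 1140
scene air_block 0.79 [211. 175.] 1833
scene collar 0.41 [214. 162.] 70
side cam at [-361.4497538  -842.73172447  917.38480611] fwd [ 0.61643395  0.56202619 -0.55148503]
side fan_pipe 0.5 [203. 185.] 145
side fan_pipe 0.34 [269. 200.] 131
side cone_pipe 0.75 [204. 187.] 177
side cone_pipe 0.45 [255. 162.] 2250
side rack 0.6 [200. 202.] 1031
side air_block 0.77 [243. 274.] 2381
side air_block 0.7 [291. 230.] 1960
side air_block 0.51 [329. 210.] 2304
side collar 0.74 [290. 231.] 1854
side collar 0.64 [239. 250.] 91
side collar 0.43 [285. 210.] 39
wrist cam at [524.5626142   83.75390731 373.68337954] fwd [-5.54103793e-04 -3.21500101e-01 -9.46909382e-01]
wrist fan_pipe 0.68 [217.  46.] 1068
wrist fan_pipe 0.66 [93. 45.] 1924
wrist cone_pipe 0.66 [220.  44.] 1057
wrist rack 0.65 [228.  39.] 6374
wrist air_block 0.97 [282. 280.] 8163
wrist air_block 0.56 [110. 269.] 2740
wrist air_block 0.45 [187. 180.] 1572
wrist collar 0.81 [285. 296.] 508
{'t': 0.9, 'q': array([-1.27814161e-01,  4.80120788e-02,  9.92180947e-02,  1.62198181e+00,
       -1.87655885e-05,  1.44300560e+00]), 'qvel': array([-9.85530629e-04, -4.35786878e-05,  1.46007307e-03,  1.49295750e-04,
       -1.72667236e-03, -1.08570192e-04]), 'effort': array([ 5.78141826e-04, -3.38638687e+01,  3.20157802e+01,  8.39119693e-04,
       -7.86856003e-05,  7.38122097e-07]), 'tcp_pos': array([ 5.25006634e+02, -2.68624920e-02,  2.31314353e+02]), 'tcp_rot': array([ 3.14157142e+00, -3.68072243e-05,  2.82395190e-05]), 'force': array([ 0.68481969, -0.18788979,  0.2186754 ]), 'torque': array([ 0.0474004 ,  0.01470454, -0.03656349]), 'width': 85.16968474036544}
```

```bash
cd pics; python3 -c "
import cv2
a=cv2.imread('scene0.png')[70:310,120:440];cv2.imwrite('s0z.png',cv2.resize(a,None,fx=2.5,fy=2.5,interpolation=2))
a=cv2.imread('side0.png')[110:350,130:450];cv2.imwrite('d0z.png',cv2.resize(a,None,fx=2.5,fy=2.5,interpolation=2))
a=cv2.imread('wrist0.png');cv2.imwrite('w0z.png',cv2.resize(a,None,fx=1.55,fy=1.55,interpolation=2))"
```

```text
(no output)
```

View pics/s0z.png

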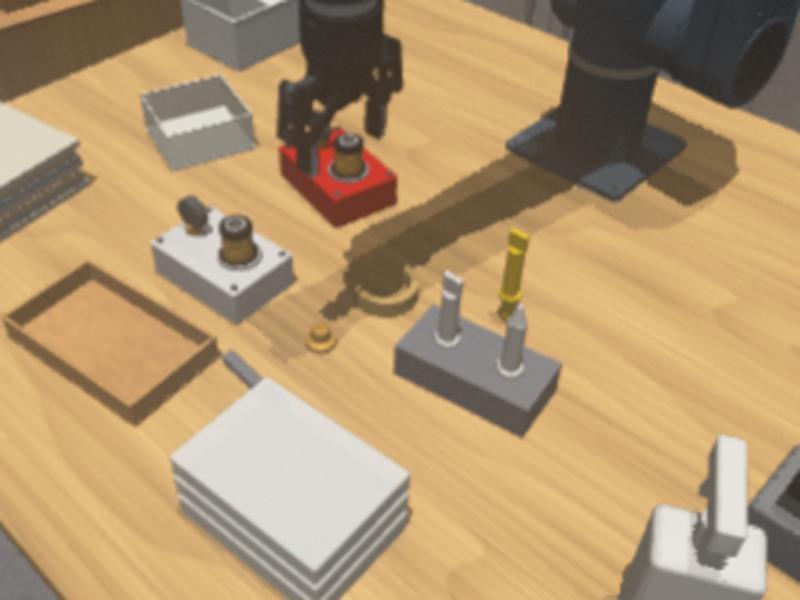

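View pics/d0z.png

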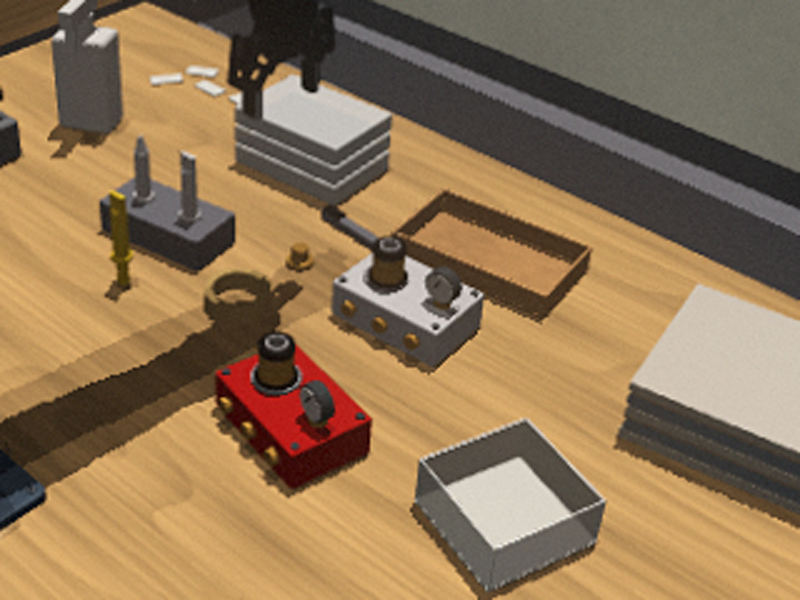

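View pics/w0z.png

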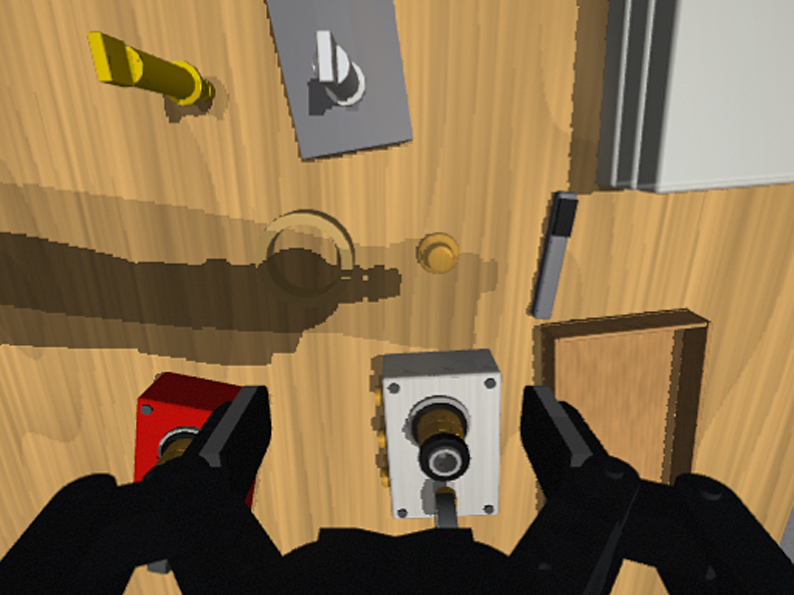

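```bash
cat > m0.py <<'E'
from h import *
import pickle
D={n:pickle.load(open(n+'0.pkl','rb')) for n in ['scene','side','wrist']}
W=D['wrist'][1];S=D['scene'][1];E=D['side'][1]
w=lambda u,v,z:print(np.round(atz(W,(u/1.55,v/1.55),z),1))
s=lambda u,v,z:print(np.round(atz(S,(u/2.5+120,v/2.5+70),z),1))
e=lambda u,v,z:print(np.round(atz(E,(u/2.5+130,v/2.5+110),z),1))
print('mouth');w(446,460,100);s(237,222,100);e(390,244,100)
print('fan top');w(326,36,137);s(455,276,137);e(187,155,137)
print('fan shoulder');w(348,85,50);s(449,339,50);e(187,216,50)
print('rack corners z45');w(303,160,45);w(411,140,45);s(397,352,45);s(527,402,45);s(560,366,45);s(436,312,45)
print('block corners z50');w(383,378,50);w(498,372,50);w(498,513,50);w(394,517,50)
E
python3 m0.py
python3 -c "
import cv2
a=cv2.imread('pics/wrist0.png');cv2.imwrite('pics/w0a.png',cv2.resize(a[0:110,150:290],None,fx=5.5,fy=5.5,interpolation=2))
cv2.imwrite('pics/w0b.png',cv2.resize(a[220:340,235:335],None,fx=5,fy=5,interpolation=2))"
```

```text
mouth
[ 562.8 -136.4  100. ]
[ 559.1 -139.6  100. ]
[ 562.3 -143.6  100. ]
fan top
[491.8 134.9 137. ]
[488.9 126.4 137. ]
[489.3 121.4 137. ]
fan shoulder
[493.  125.1  50. ]
[492.5 129.9  50. ]
[484.3 119.6  50. ]
rack corners z45
[458.7  77.4  45. ]
[535.7  90.8  45. ]
[542.7  99.8  45. ]
[501.7 241.1  45. ]
[437.  236.1  45. ]
[466.1  89.3  45. ]
block corners z50
[514.5 -94.8  50. ]
[609.4 -89.2  50. ]
[ 620.4 -236.    50. ]
[ 523.5 -240.9   50. ]
```

View pics/w0a.png

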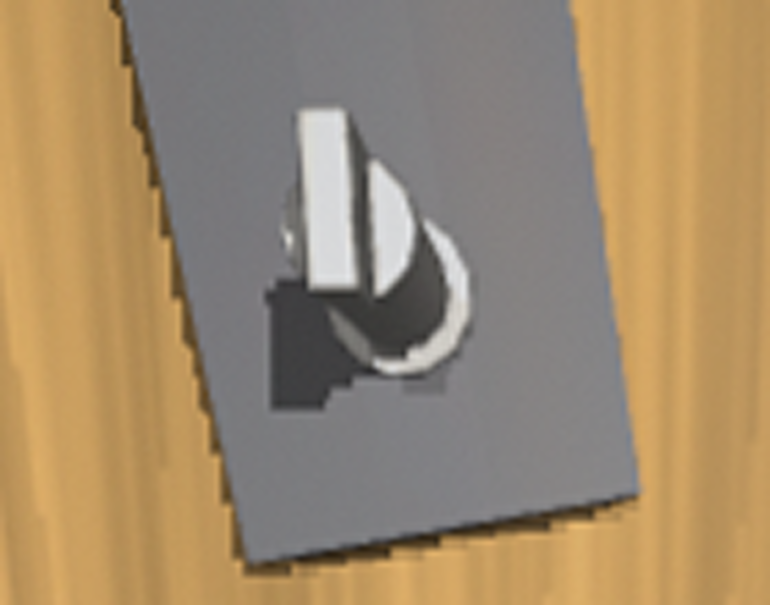

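View pics/w0b.png

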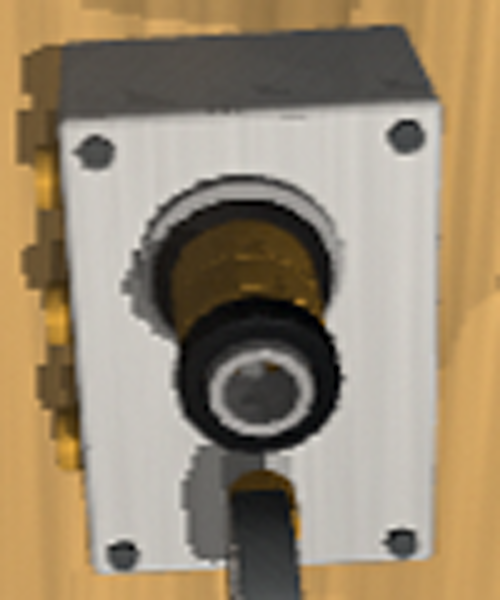

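Emit:
play_rows(rows=[{"x": -0.055,"y": 0.21},{"x": -0.055,"y": 0.21},{"x": -0.055,"y": 0.21},{"x": -0.055,"y": 0.2},{"x": 0}], jaw=0)

```text
invalid input at $.rows[0]: expected keys x, y, z, ax, ay, az
```

```bash
cat > look.py <<'E'
from h import *
import pickle,sys
n,tag=sys.argv[1:3]
im,K=cam(n);pickle.dump((im,K),open(tag+'.pkl','wb'))
if len(sys.argv)>3:
    x0,y0,x1,y1=map(int,sys.argv[3].split(','));
else: x0,y0,x1,y1=0,0,512,384
f=min(800/(x1-x0),600/(y1-y0));print('scale',f,x0,y0)
cv2.imwrite(f'pics/{tag}.png',cv2.resize(im[y0:y1,x0:x1],None,fx=f,fy=f,interpolation=2))
s=ctrl.read_state();print(s['t'],s['tcp_pos'],s['tcp_rot'],s['force'],s['width'])
E
python3 look.py wrist w1
```

```text
scale 1.5625 0 0
0.95 [ 5.24997445e+02 -1.17483007e-02  2.31329796e+02] [3.14157032e+00 8.07640003e-05 6.16992426e-05] [ 0.00395444  0.11234407 -0.32572243] 85.46401260861965
```

View pics/w1.png

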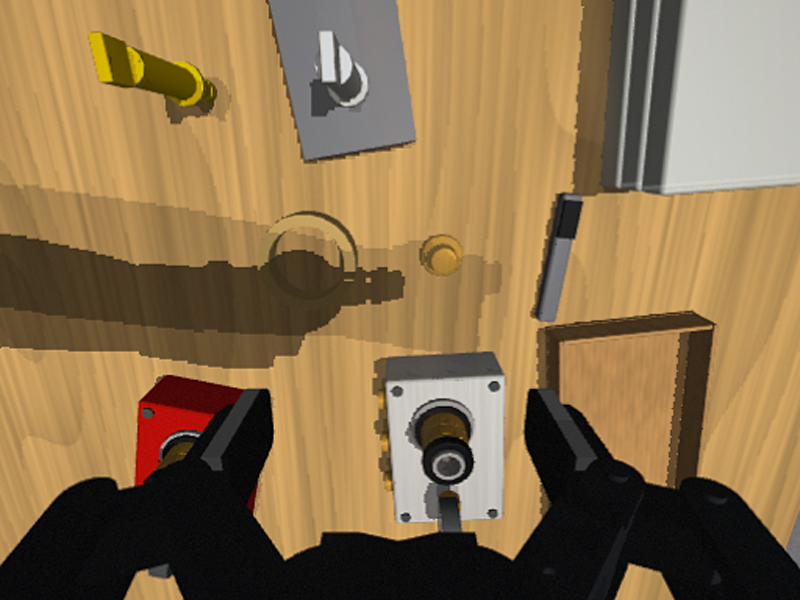

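All keys needed. The view is unchanged (the arm did not move).

Emit:
play_rows(rows=[{"x": -0.055,"y": 0.21,"z": 0,"ax": 0,"ay": 0,"az": 0},{"x": -0.055,"y": 0.21,"z": 0,"ax": 0,"ay": 0,"az": 0},{"x": -0.055,"y": 0.21,"z": 0,"ax": 0,"ay": 0,"az": 0},{"x": -0.055,"y": 0.2,"z": 0,"ax": 0,"ay": 0,"az": 0},{"x": 0,"y": 0,"z": 0,"ax": 0,"ay": 0,"az": 0}], jaw=0)

```text
t: 1.37
tcp_pos: [491.3, 126.2, 230.8]
tcp_rot: [-3.142, 0.012, -0.001]
force: [0.2, -0.3, -0.1]
width: 85.4
```

```bash
python3 look.py wrist w2
```

```text
scale 1.5625 0 0
1.4167 [492.07122745 124.26254845 230.77414142] [ 3.13927787e+00 -1.36562895e-02  2.17433732e-03] [ 0.51186257 -0.68632638 -0.41240772] 85.22233241341593
```

View pics/w2.png

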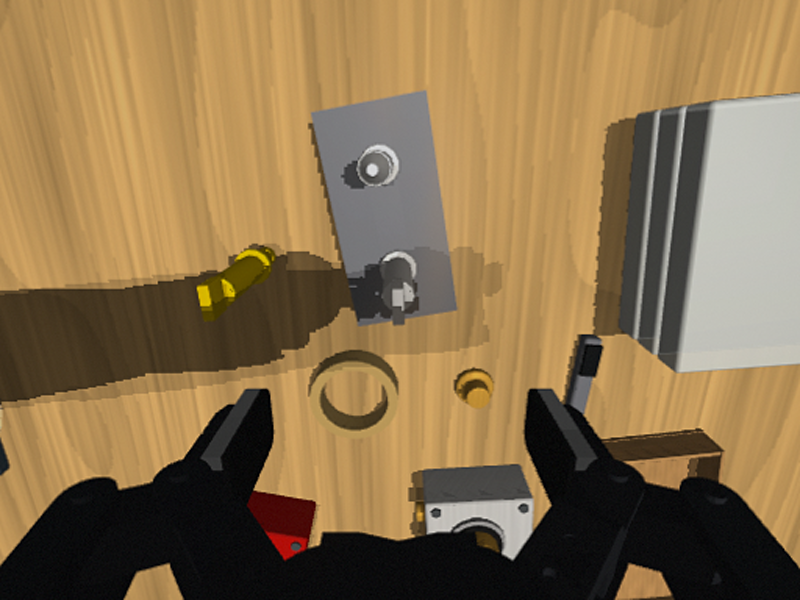

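Run:
```python
from h import *
import pickle
im,K=pickle.load(open('w2.pkl','rb'));f=1.5625
w=lambda u,v,z:atz(K,(u/f,v/f),z).round(1)
c=[w(313,111,45),w(426,92,45),w(456,310,45),w(359,325,45)]
print(c,'sizes',[np.linalg.norm(c[i]-c[(i+1)%4]) for i in range(4)])
print('shoulder',w(398,268,50),'top',w(402,291,137),'coneshoulder',w(378,165,50),'cone top',w(372,169,137))
C=sum(c)/4;d=(c[0]-c[3])+(c[1]-c[2]);d/=np.linalg.norm(d);print(C,C-38*d,C+38*d,d)
cv2.imwrite('pics/w2a.png',cv2.resize(im[145:225,210:310],None,fx=7,fy=7,interpolation=2))
```

```text
[array([433.5, 236.8,  45. ]), array([510.5, 248. ,  45. ]), array([536.1,  91.6,  45. ]), array([459.2,  79.5,  45. ])] sizes [np.float64(77.81028209690541), np.float64(158.48129227135928), np.float64(77.84613028275719), np.float64(159.38563297863456)]
shoulder [490.7 127.3  50. ] top [493.  136.3 137. ] coneshoulder [477.3 201.4  50. ] cone top [478.  201.8 137. ]
[484.825 163.975  45.   ] [490.95775514 126.47314252  45.        ] [478.69224486 201.47685748  45.        ] [-0.16138829  0.98689099  0.        ]
```

View pics/w2a.png

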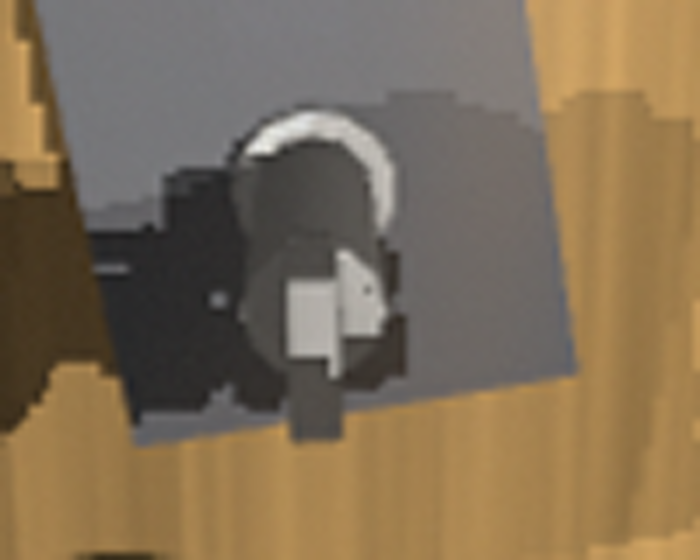

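Run:
```python
from h import *
import pickle
im,K=pickle.load(open('w2.pkl','rb'))
print(atz(K,(210+314/7,145+360/7),137), atz(K,(210+315/7,145+190/7),50))
im,K=pickle.load(open('wrist0.pkl','rb'))
print(atz(K,(150+329/5.5,199/5.5),137), atz(K,(219,52.7),50))
print(atz(K,(287.2,297.8),100))
# block from corners, wrist0 crop b
f=lambda u,v,z:atz(K,(235+u/5,220+v/5),z)
c=[f(62,120,50),f(438,102,50),f(433,555,50),f(95,572,50)];print(c)
print(pose()[:2])
```

```text
[490.82043512 126.91740513 137.        ] [490.99461525 126.58618461  50.        ]
[491.03952584 126.49392277 137.        ] [487.40550232 127.11443306  50.        ]
[ 562.19705028 -137.88659912  100.        ]
[array([514.85352156, -95.00123068,  50.        ]), array([611.11588065, -89.75953201,  50.        ]), array([ 620.80911362, -236.0439246 ,   50.        ]), array([ 523.21638666, -242.42020415,   50.        ])]
(array([492.07122745, 124.26254845, 230.77414142]), array([[ 0.99996119, -0.00870168,  0.00137528],
       [-0.00869851, -0.99995954, -0.00229033],
       [ 0.00139516,  0.00227827, -0.99999643]]))
```

Emit:
play_rows(rows=[{"x": -0.007,"y": 0.016,"z": 0,"ax": 0.0004,"ay": 0.0002,"az": 0.0014},{"x": 0,"y": 0,"z": -0.2,"ax": 0,"ay": 0,"az": 0},{"x": 0,"y": 0,"z": -0.2,"ax": 0,"ay": 0,"az": 0},{"x": 0,"y": 0,"z": -0.2,"ax": 0,"ay": 0,"az": 0},{"x": 0,"y": 0,"z": -0.2,"ax": 0,"ay": 0,"az": 0},{"x": 0,"y": 0,"z": -0.15,"ax": 0,"ay": 0,"az": 0},{"x": 0,"y": 0,"z": 0,"ax": 0,"ay": 0,"az": 0},{"x": 0,"y": 0,"z": 0,"ax": 0,"ay": 0,"az": 0}], jaw=0)

```text
t: 2.08
tcp_pos: [494.2, 120.5, 86.4]
tcp_rot: [3.14, -0.007, 0.015]
force: [0.2, 0.4, 0.3]
width: 85.3
```

```bash
python3 look.py wrist w3
```

```text
scale 1.5625 0 0
2.1333 [493.91965202 120.4721692   86.2938505 ] [ 3.14013427 -0.00717445  0.01352505] [-0.26043878 -0.88529573 -0.79132754] 85.35488250536223
```

View pics/w3.png

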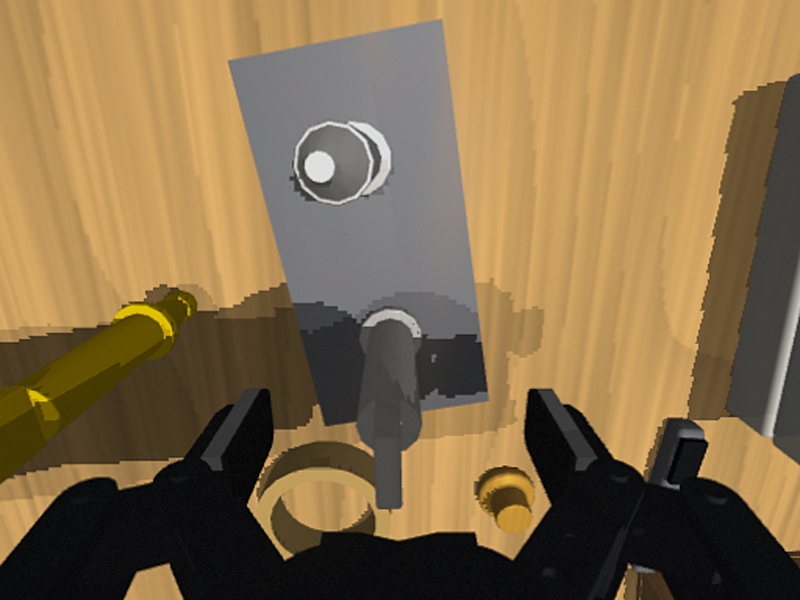

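```bash
cat > need.py <<'E'
from h import *
import sys
p,Rm,s=pose();T=np.array(list(map(float,sys.argv[1:4])))
yaw=float(sys.argv[4]) if len(sys.argv)>4 else 0
G=R.from_rotvec([0,0,yaw]).as_matrix()@np.diag([1,-1,-1])
r=R.from_matrix(G@Rm.T).as_rotvec()
print('shift',((T-p)/150).round(4),'turn',(r/2/np.pi).round(5),'t',round(s['t'],2),'F',s['force'].round(2),'w',round(s['width'],1),'dp mm',(T-p).round(2),'tau',s['torque'].round(2))
E
python3 need.py 491 126.7 73
```

```text
shift [-0.0195  0.0415 -0.0886] turn [0.00023 0.00137 0.00073] t 2.13 F [-0.26 -0.89 -0.79] w 85.4 dp mm [ -2.92   6.23 -13.29] tau [-0.07  0.02 -0.02]
```

Emit:
play_rows(rows=[{"x": -0.02,"y": 0.04,"z": -0.04,"ax": 0.0002,"ay": 0.0014,"az": 0.0007},{"x": 0,"y": 0,"z": -0.05,"ax": 0,"ay": 0,"az": 0},{"x": 0,"y": 0,"z": 0,"ax": 0,"ay": 0,"az": 0},{"x": 0,"y": 0,"z": 0,"ax": 0,"ay": 0,"az": 0}], jaw=0)

```text
t: 2.47
tcp_pos: [495.5, 126.6, 77.9]
tcp_rot: [-3.14, 0.002, -0.014]
force: [-0.1, -0.3, 0.5]
width: 85.2
```

```bash
python3 need.py 491 126.7 73
```

```text
shift [-0.03    0.0004 -0.0325] turn [-0.00021  0.00145  0.00021] t 2.47 F [-0.14 -0.32  0.5 ] w 85.2 dp mm [-4.5   0.06 -4.88] tau [ 0.06 -0.01 -0.05]
```

Emit:
play_rows(rows=[{"x": -0.03,"y": 0,"z": -0.033,"ax": -0.0002,"ay": 0.0015,"az": 0.0002}], jaw=0)

```text
t: 2.55
tcp_pos: [492.8, 126.9, 74.8]
tcp_rot: [-3.141, -0.0, -0.006]
force: [0.1, 0.8, 0.2]
width: 85.3
```

```bash
python3 need.py 491 126.7 73
```

```text
shift [-0.0117 -0.0014 -0.0118] turn [-7.0e-05  5.9e-04 -4.0e-05] t 2.55 F [0.13 0.83 0.19] w 85.3 dp mm [-1.75 -0.21 -1.77] tau [ 0.01 -0.01 -0.03]
```

Emit:
play_rows(rows=[{"x": 0,"y": 0,"z": 0,"ax": 0,"ay": 0,"az": 0}], jaw=0)

```text
t: 2.63
tcp_pos: [492.0, 127.0, 74.3]
tcp_rot: [-3.141, -0.001, -0.003]
force: [-0.5, 0.5, 0.3]
width: 85.4
```

```bash
python3 need.py 491 126.7 73
```

```text
shift [-0.0066 -0.002  -0.0089] turn [-4.0e-05  3.3e-04 -9.0e-05] t 2.63 F [-0.51  0.48  0.29] w 85.4 dp mm [-1.   -0.3  -1.33] tau [ 0.05  0.08 -0.05]
```

Emit:
play_rows(rows=[{"x": 0,"y": 0,"z": 0,"ax": 0,"ay": 0,"az": 0}], jaw=0)

```text
t: 2.72
tcp_pos: [492.4, 127.1, 74.8]
tcp_rot: [-3.141, -0.001, -0.005]
force: [0.7, -0.1, 0.0]
width: 85.4
```

```bash
python3 need.py 491 126.7 73
```

```text
shift [-0.0091 -0.0028 -0.0121] turn [-5.0e-05  4.9e-04 -1.2e-04] t 2.72 F [ 0.67 -0.1   0.04] w 85.4 dp mm [-1.37 -0.42 -1.82] tau [ 0.06  0.03 -0.01]
```

Emit:
play_rows(rows=[{"x": -0.011,"y": -0.003,"z": -0.012,"ax": 0,"ay": 0.0006,"az": 0},{"x": 0,"y": 0,"z": 0,"ax": 0,"ay": 0,"az": 0}], jaw=0)

```text
t: 2.88
tcp_pos: [490.8, 126.8, 73.3]
tcp_rot: [-3.141, -0.002, 0.001]
force: [-0.4, -0.7, 0.6]
width: 85.4
```

Emit:
play_rows(rows=[{"x": 0,"y": 0,"z": 0,"ax": 0,"ay": 0,"az": 0},{"x": 0,"y": 0,"z": 0,"ax": 0,"ay": 0,"az": 0},{"x": 0,"y": 0,"z": 0,"ax": 0,"ay": 0,"az": 0},{"x": 0,"y": 0,"z": 0,"ax": 0,"ay": 0,"az": 0},{"x": 0,"y": 0,"z": 0,"ax": 0,"ay": 0,"az": 0},{"x": 0,"y": 0,"z": 0,"ax": 0,"ay": 0,"az": 0}], jaw=1)

```text
t: 3.38
tcp_pos: [491.1, 126.7, 73.7]
tcp_rot: [-3.141, -0.002, -0.001]
force: [-0.3, -0.0, -1.4]
width: 18.7
```

```bash
python3 need.py 491 126.7 73
```

```text
shift [-0.0009 -0.0003 -0.0044] turn [-7.0e-05  1.0e-04 -1.7e-04] t 3.38 F [-0.28 -0.   -1.42] w 18.7 dp mm [-0.14 -0.05 -0.65] tau [0.   0.01 0.01]
```

Emit:
play_rows(rows=[{"x": 0,"y": 0,"z": 0.05,"ax": 0,"ay": 0,"az": 0},{"x": 0,"y": 0,"z": 0.05,"ax": 0,"ay": 0,"az": 0},{"x": 0,"y": 0,"z": 0.05,"ax": 0,"ay": 0,"az": 0},{"x": 0,"y": 0,"z": 0.05,"ax": 0,"ay": 0,"az": 0}], jaw=1)

```text
t: 3.72
tcp_pos: [490.0, 126.6, 103.2]
tcp_rot: [-3.141, -0.001, 0.004]
force: [-0.3, 0.3, -2.1]
width: 18.5
```

```bash
python3 need.py 491 126.7 185
```

```text
shift [0.007  0.001  0.5456] turn [-2.0e-05 -4.5e-04 -1.4e-04] t 3.72 F [-0.29  0.35 -2.06] w 18.5 dp mm [ 1.05  0.14 81.84] tau [ 0.02 -0.14 -0.04]
```

Lifting cleanly; weight ~1.7 N.

Emit:
play_rows(rows=[{"x": 0.004,"y": 0,"z": 0.1,"ax": 0,"ay": 0,"az": 0},{"x": 0.004,"y": 0,"z": 0.15,"ax": 0,"ay": 0,"az": 0},{"x": 0.004,"y": 0,"z": 0.15,"ax": 0,"ay": 0,"az": 0},{"x": 0.004,"y": 0,"z": 0.12,"ax": 0,"ay": 0,"az": 0},{"x": 0,"y": 0,"z": 0.05,"ax": 0,"ay": 0,"az": 0}], jaw=1)

```text
t: 4.13
tcp_pos: [489.7, 126.3, 194.3]
tcp_rot: [3.141, 0.002, -0.011]
force: [1.0, -0.7, -1.5]
width: 18.8
```

```bash
python3 need.py 562.2 -137.9 190
```

```text
shift [ 0.4835 -1.7612 -0.0288] turn [ 6.00e-05 -1.12e-03 -1.60e-04] t 4.13 F [ 1.02 -0.68 -1.5 ] w 18.8 dp mm [  72.53 -264.18   -4.32] tau [ 0.   -0.06  0.02]
```

Emit:
play_rows(rows=[{"x": 0.055,"y": -0.2,"z": 0,"ax": 0,"ay": -0.0005,"az": 0},{"x": 0.055,"y": -0.2,"z": 0,"ax": 0,"ay": 0,"az": 0},{"x": 0.055,"y": -0.2,"z": 0,"ax": 0,"ay": 0,"az": 0},{"x": 0.055,"y": -0.2,"z": 0,"ax": 0,"ay": 0,"az": 0},{"x": 0.055,"y": -0.2,"z": 0,"ax": 0,"ay": 0,"az": 0},{"x": 0.055,"y": -0.2,"z": 0,"ax": 0,"ay": 0,"az": 0},{"x": 0.055,"y": -0.15,"z": 0,"ax": 0,"ay": 0,"az": 0},{"x": 0,"y": 0,"z": 0,"ax": 0,"ay": 0,"az": 0}], jaw=1)

```text
t: 4.8
tcp_pos: [548.5, -82.4, 200.7]
tcp_rot: [-3.14, -0.015, -0.003]
force: [-0.7, -0.4, -1.9]
width: 18.8
```

```bash
python3 need.py 562.2 -137.9 200
```

```text
shift [ 0.0915 -0.3702 -0.0044] turn [-0.00018  0.00032 -0.00148] t 4.8 F [-0.7  -0.44 -1.86] w 18.8 dp mm [ 13.73 -55.53  -0.67] tau [-0.02  0.02  0.02]
```

```bash
python3 look.py wrist w4;python3 look.py scene s4 150,80,310,200
```

```text
scale 1.5625 0 0
4.85 [547.69213365 -80.53102324 200.67074762] [-3.13849879e+00 -1.58739106e-02 -1.42764757e-03] [-0.30877598 -0.25879847 -1.82433237] 18.858132482992296
scale 5.0 150 80
4.9 [547.33694792 -78.834283   200.81925611] [-3.13720575e+00 -1.84040956e-02 -1.09395508e-03] [-0.16512418  0.42542078 -2.09553055] 18.852038420303643
```

View pics/w4.png

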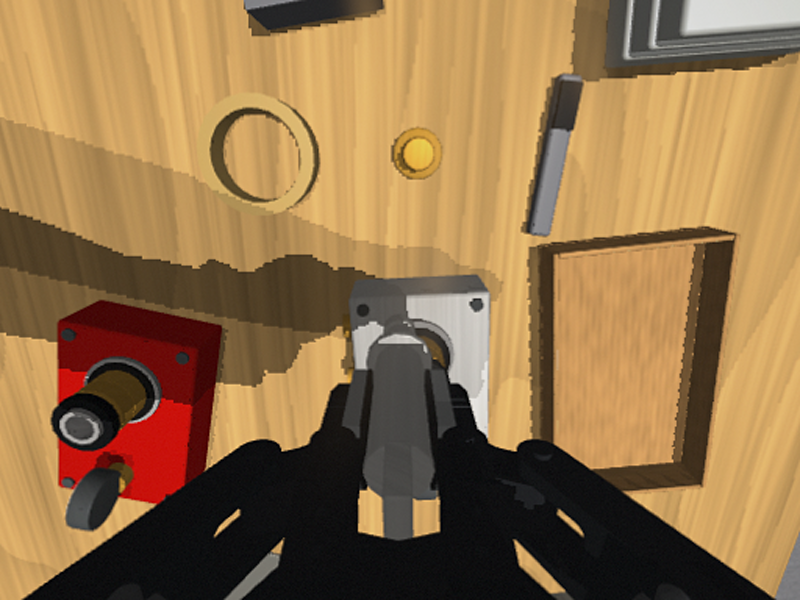

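View pics/s4.png

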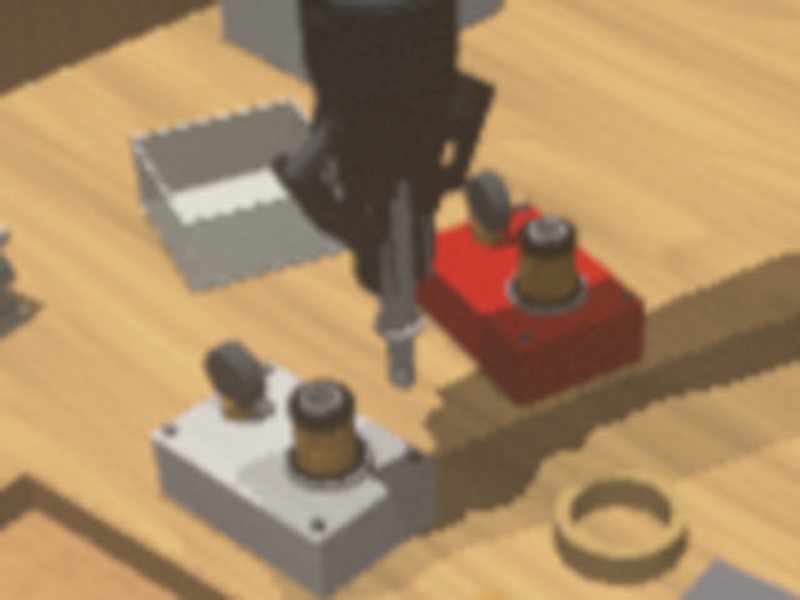

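Emit:
play_rows(rows=[{"x": 0.035,"y": -0.15,"z": 0,"ax": 0,"ay": 0,"az": -0.0012},{"x": 0.035,"y": -0.15,"z": 0,"ax": 0,"ay": 0,"az": 0},{"x": 0.02,"y": -0.08,"z": 0,"ax": 0,"ay": 0,"az": 0},{"x": 0,"y": 0,"z": 0,"ax": 0,"ay": 0,"az": 0},{"x": 0,"y": 0,"z": 0,"ax": 0,"ay": 0,"az": 0}], jaw=1)

```text
t: 5.32
tcp_pos: [559.2, -130.7, 200.7]
tcp_rot: [-3.131, -0.017, 0.005]
force: [0.6, 0.3, -1.8]
width: 18.6
```

```bash
python3 need.py 562.2 -137.9 180
```

```text
shift [ 0.02   -0.0481 -0.1383] turn [-0.00164 -0.0005  -0.00172] t 5.32 F [ 0.6   0.28 -1.82] w 18.6 dp mm [  3.01  -7.21 -20.74] tau [ 0.04 -0.07 -0.  ]
```

Emit:
play_rows(rows=[{"x": 0.02,"y": -0.048,"z": -0.06,"ax": -0.0016,"ay": -0.0005,"az": -0.0017},{"x": 0,"y": 0,"z": 0,"ax": 0,"ay": 0,"az": 0},{"x": 0,"y": 0,"z": 0,"ax": 0,"ay": 0,"az": 0}], jaw=1)

```text
t: 5.57
tcp_pos: [562.0, -134.8, 191.2]
tcp_rot: [-3.14, -0.004, 0.0]
force: [0.3, -0.1, -1.3]
width: 18.6
```

```bash
python3 need.py 562.2 -137.9 180
```

```text
shift [ 0.0012 -0.0204 -0.0746] turn [-1.8e-04 -1.0e-05 -4.1e-04] t 5.57 F [ 0.32 -0.09 -1.34] w 18.6 dp mm [  0.18  -3.06 -11.19] tau [ 0.04 -0.01 -0.01]
```

Emit:
play_rows(rows=[{"x": 0.001,"y": -0.02,"z": -0.07,"ax": -0.0002,"ay": 0,"az": -0.0004},{"x": 0,"y": 0,"z": 0,"ax": 0,"ay": 0,"az": 0},{"x": 0,"y": 0,"z": 0,"ax": 0,"ay": 0,"az": 0}], jaw=1)

```text
t: 5.82
tcp_pos: [561.7, -136.0, 179.2]
tcp_rot: [-3.141, -0.003, 0.002]
force: [1.0, 0.2, -1.1]
width: 18.6
```

```bash
python3 need.py 562.2 -137.9 180;  python3 look.py wrist w5 180,180,340,300;python3 look.py scene s5 180,120,260,180;python3 look.py side d5 240,150,340,225
```

```text
shift [ 0.0035 -0.0124  0.0052] turn [-0.0001  -0.00016 -0.00035] t 5.82 F [ 1.    0.25 -1.14] w 18.6 dp mm [ 0.52 -1.86  0.79] tau [-0.06  0.01 -0.03]
scale 5.0 180 180
5.8667 [ 561.32203817 -135.94640162  178.71336158] [-3.14055057 -0.00347414  0.00341352] [-0.44346203 -1.0172497  -1.26880952] 18.220040088181772
scale 10.0 180 120
5.9167 [ 561.44850696 -136.1158047   178.99440586] [-3.14080596e+00 -3.30081625e-03  2.85784940e-03] [-0.77904716  0.64946086 -1.52283923] 19.032247031917173
scale 8.0 240 150
5.9667 [ 561.71217677 -136.30678243  179.37880107] [-3.14105930e+00 -2.99071136e-03  1.69232377e-03] [ 0.39080303 -0.64457017 -1.49507371] 18.230511050985978
```

View pics/w5.png

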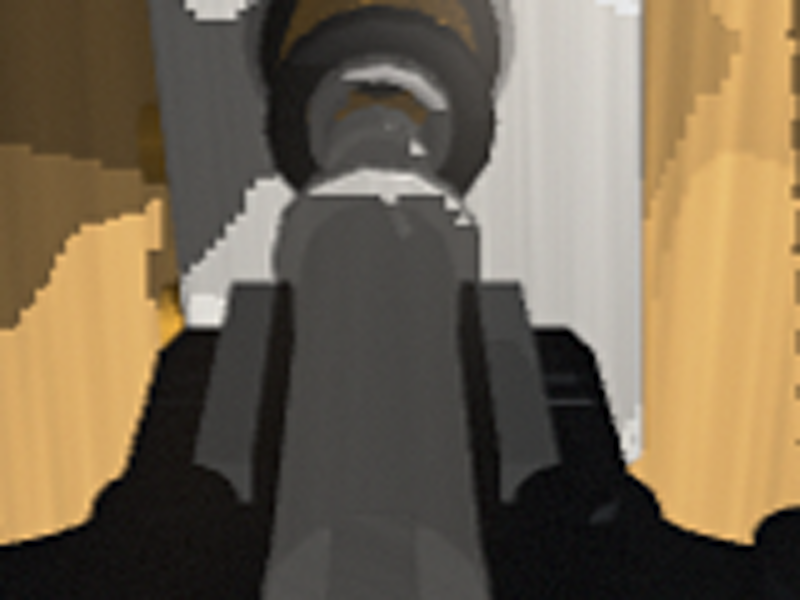

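View pics/s5.png

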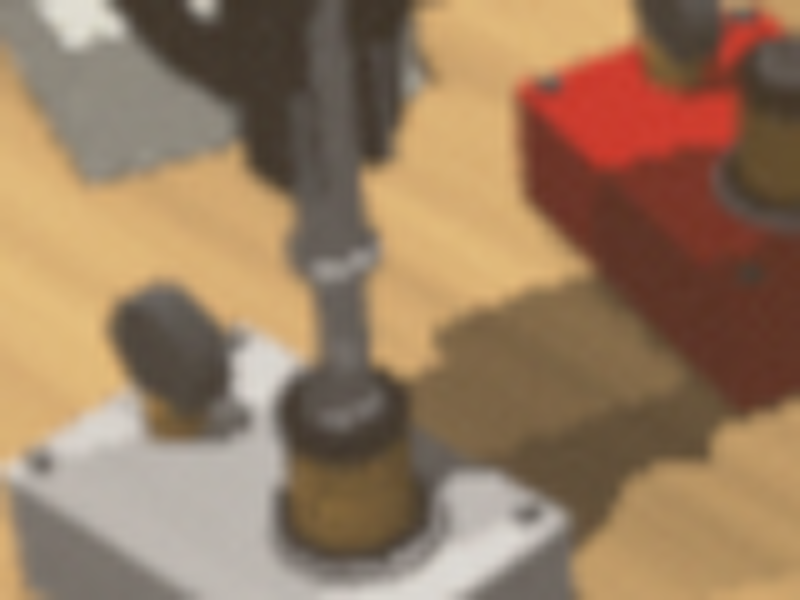

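View pics/d5.png

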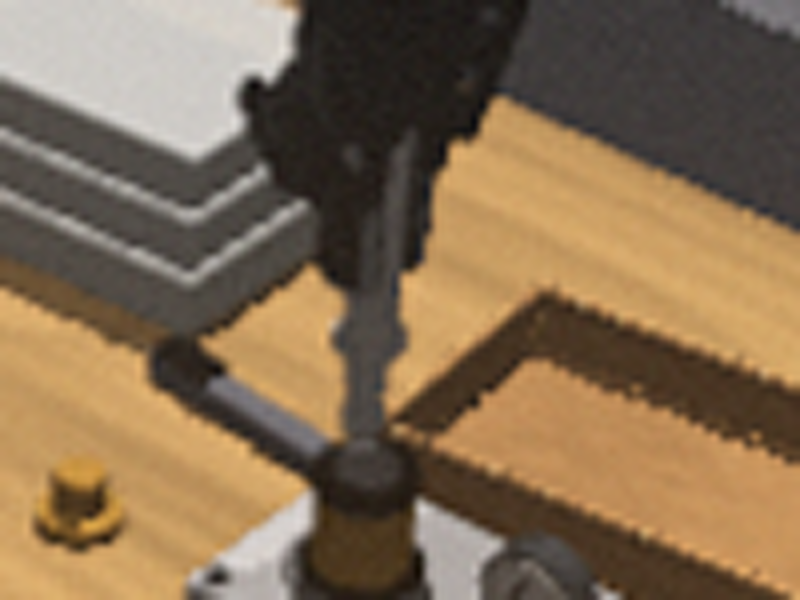

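```bash
cat > ov.py <<'E'
from h import *
import pickle,sys
# tag scale x0 y0 ; tcp pose ; mouth
def circ(K,c,r,f,x0,y0):
    a=np.linspace(0,2*np.pi,60);return np.array([(proj(K,[c[0]+r*np.cos(t),c[1]+r*np.sin(t),c[2]])-[x0,y0]+.5)*f for t in a]).round().astype(int)
def draw(tag,out,f,x0,y0,base,mouth,box=None):
    im,K=pickle.load(open(tag+'.pkl','rb'));im=cv2.imread(f'pics/{tag}.png')
    for r,z,col in((12.5,100,(0,255,0)),(9,100,(0,255,0)),(20,98,(0,255,255))):
        cv2.polylines(im,[circ(K,(mouth[0],mouth[1],z),r,f,x0,y0)],True,col,1)
    for r,h,col in((6.6,0,(255,0,255)),(8,3,(255,0,255)),(14,38,(255,0,0)),(14,43,(255,0,0)),(10,43,(0,0,255))):
        cv2.polylines(im,[circ(K,(base[0],base[1],base[2]+h),r,f,x0,y0)],True,col,1)
    cv2.imwrite('pics/'+out+'.png',im)
if __name__=='__main__':
    m=(562.2,-137.9);b=(561.6,-136.1,112.5)
    draw('w5','w5o',5,180,180,b,m);draw('s5','s5o',10,180,120,b,m);draw('d5','d5o',8,240,150,b,m)
    a=[cv2.imread(f'pics/{t}.png') for t in('w5o','s5o','d5o')]
E
python3 ov.py
```

```text
(no output)
```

View pics/w5o.png

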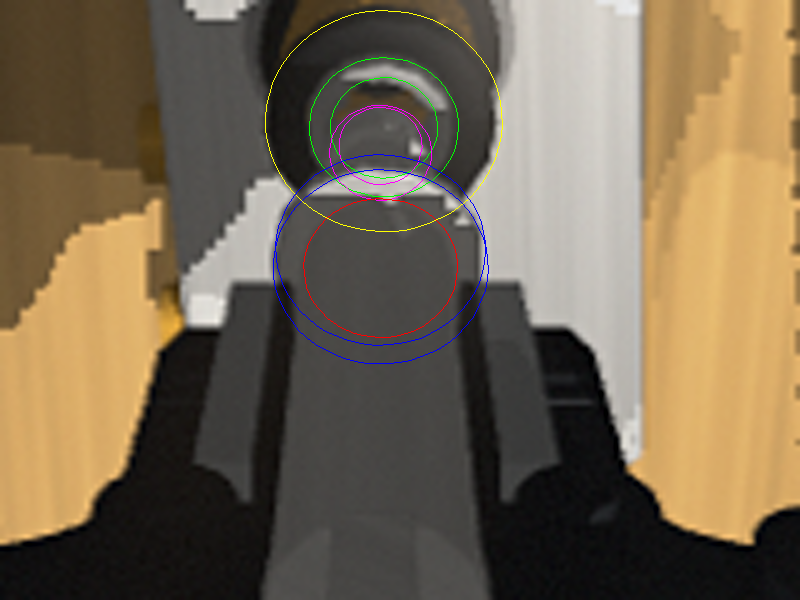

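View pics/s5o.png

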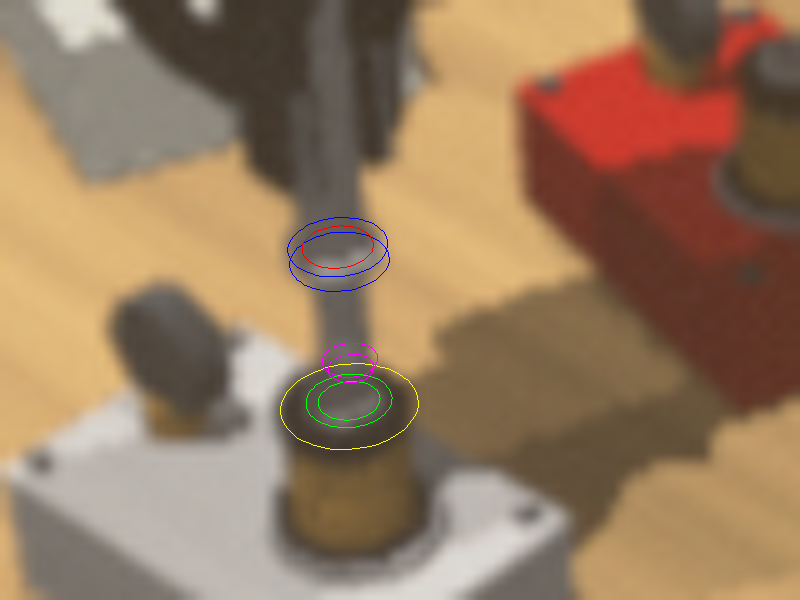

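View pics/d5o.png

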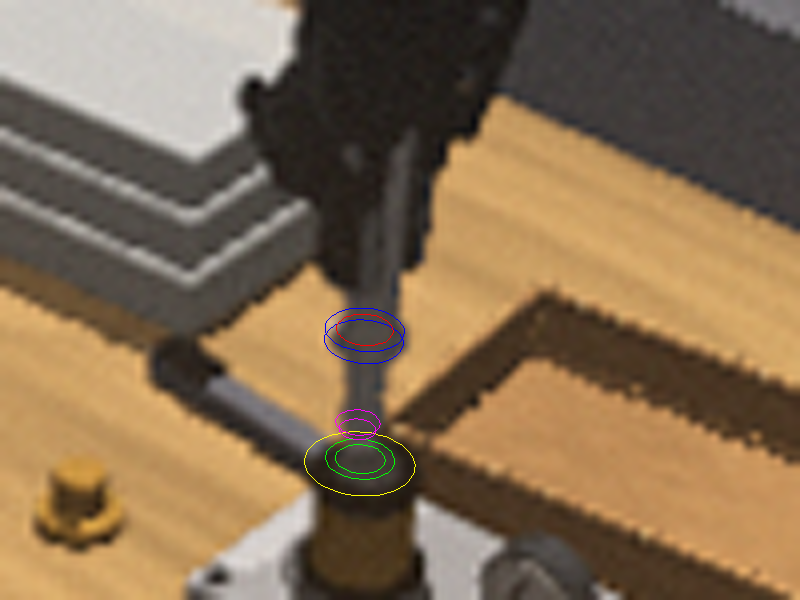

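```bash
python3 need.py 561.8 -137.9 172
```

```text
shift [ 0.0006 -0.0106 -0.0492] turn [-8.0e-05 -1.7e-04 -3.0e-04] t 5.97 F [ 0.39 -0.64 -1.5 ] w 18.2 dp mm [ 0.09 -1.59 -7.38] tau [ 0.02  0.   -0.05]
```

Emit:
play_rows(rows=[{"x": 0.001,"y": -0.014,"z": -0.04,"ax": -0.0001,"ay": -0.0002,"az": -0.0003},{"x": 0,"y": 0,"z": 0,"ax": 0,"ay": 0,"az": 0},{"x": 0,"y": 0,"z": 0,"ax": 0,"ay": 0,"az": 0}], jaw=1)

```text
t: 6.22
tcp_pos: [562.3, -138.8, 173.6]
tcp_rot: [3.141, -0.0, 0.003]
force: [0.2, -0.9, -1.0]
width: 18.8
```

```bash
python3 need.py 561.8 -137.9 172
```

```text
shift [-0.0036  0.0059 -0.0108] turn [1.2e-04 2.9e-04 3.0e-05] t 6.22 F [ 0.24 -0.88 -1.04] w 18.8 dp mm [-0.55  0.89 -1.62] tau [ 0.02 -0.04  0.03]
```

Emit:
play_rows(rows=[{"x": -0.004,"y": 0.006,"z": -0.02,"ax": 0.0001,"ay": 0.0003,"az": 0},{"x": 0,"y": 0,"z": 0,"ax": 0,"ay": 0,"az": 0},{"x": 0,"y": 0,"z": 0,"ax": 0,"ay": 0,"az": 0}], jaw=1)

```text
t: 6.47
tcp_pos: [561.7, -138.1, 170.4]
tcp_rot: [3.142, -0.001, -0.0]
force: [-0.1, 0.2, -1.1]
width: 18.8
```

```bash
python3 need.py 561.8 -137.9 165
```

```text
shift [ 0.0006  0.0012 -0.036 ] turn [ 1.0e-05 -1.0e-05  1.1e-04] t 6.47 F [-0.14  0.16 -1.15] w 18.8 dp mm [ 0.09  0.18 -5.4 ] tau [-0.05 -0.02 -0.01]
```

Emit:
play_rows(rows=[{"x": 0,"y": 0.001,"z": -0.015,"ax": 0,"ay": 0,"az": 0},{"x": 0,"y": 0,"z": -0.01,"ax": 0,"ay": 0,"az": 0}], jaw=1)

```text
t: 6.63
tcp_pos: [562.0, -138.0, 166.9]
tcp_rot: [3.141, -0.001, 0.001]
force: [0.7, -0.4, -1.3]
width: 18.4
```

```bash
python3 need.py 561.8 -137.9 165
```

```text
shift [-0.0011  0.0008 -0.0124] turn [6.0e-05 1.1e-04 1.1e-04] t 6.63 F [ 0.68 -0.39 -1.35] w 18.4 dp mm [-0.17  0.12 -1.87] tau [0.04 0.04 0.01]
```

Emit:
play_rows(rows=[{"x": 0,"y": 0,"z": -0.01,"ax": 0,"ay": 0,"az": 0},{"x": 0,"y": 0,"z": -0.01,"ax": 0,"ay": 0,"az": 0}], jaw=1)

```text
t: 6.8
tcp_pos: [562.0, -138.0, 163.6]
tcp_rot: [3.141, -0.001, 0.001]
force: [0.1, -0.3, -2.1]
width: 18.6
```

```bash
python3 need.py 561.8 -137.9 165
```

```text
shift [-0.0015  0.0006  0.0094] turn [7.0e-05 1.3e-04 1.0e-04] t 6.8 F [ 0.14 -0.32 -2.12] w 18.6 dp mm [-0.22  0.09  1.42] tau [ 0.   -0.04 -0.08]
```

Emit:
play_rows(rows=[{"x": -0.001,"y": 0,"z": -0.01,"ax": 0,"ay": 0,"az": 0},{"x": 0,"y": 0,"z": -0.01,"ax": 0,"ay": 0,"az": 0},{"x": 0,"y": 0,"z": -0.01,"ax": 0,"ay": 0,"az": 0}], jaw=1)

```text
t: 7.05
tcp_pos: [561.9, -138.1, 158.6]
tcp_rot: [3.141, -0.001, 0.001]
force: [-0.1, 0.1, -2.4]
width: 18.9
```

```bash
python3 need.py 561.8 -137.9 150
```

```text
shift [-0.0004  0.0012 -0.057 ] turn [0.00011 0.00013 0.0001 ] t 7.05 F [-0.1   0.05 -2.43] w 18.9 dp mm [-0.07  0.18 -8.56] tau [-0.08 -0.   -0.01]
```

Emit:
play_rows(rows=[{"x": 0,"y": 0,"z": -0.01,"ax": 0,"ay": 0,"az": 0},{"x": 0,"y": 0,"z": -0.01,"ax": 0,"ay": 0,"az": 0},{"x": 0,"y": 0,"z": -0.01,"ax": 0,"ay": 0,"az": 0}], jaw=1)

```text
t: 7.3
tcp_pos: [561.8, -138.1, 153.5]
tcp_rot: [3.141, -0.001, 0.001]
force: [0.1, -0.3, -0.7]
width: 18.8
```

```bash
python3 need.py 561.8 -137.9 150
```

```text
shift [-0.0002  0.0015 -0.0233] turn [0.00011 0.00012 0.0001 ] t 7.3 F [ 0.11 -0.31 -0.75] w 18.8 dp mm [-0.03  0.22 -3.5 ] tau [-0.04  0.03  0.04]
```

Emit:
play_rows(rows=[{"x": 0,"y": 0.001,"z": -0.008,"ax": 0,"ay": 0,"az": 0},{"x": 0,"y": 0,"z": -0.008,"ax": 0,"ay": 0,"az": 0},{"x": 0,"y": 0,"z": -0.008,"ax": 0,"ay": 0,"az": 0}], jaw=1)

```text
t: 7.55
tcp_pos: [561.8, -138.1, 149.4]
tcp_rot: [3.141, -0.001, 0.001]
force: [-0.3, -0.8, -1.7]
width: 18.8
```

```bash
python3 need.py 561.8 -137.9 145;python3 look.py scene s6 180,120,260,180
```

```text
shift [ 0.0001  0.0012 -0.0293] turn [1.6e-04 9.0e-05 1.1e-04] t 7.55 F [-0.33 -0.79 -1.69] w 18.8 dp mm [ 0.02  0.17 -4.4 ] tau [-0.05  0.   -0.03]
scale 10.0 180 120
7.6 [ 561.66534013 -138.04113845  149.09657478] [ 3.14073932e+00 -1.18627866e-03  3.05904348e-04] [ 1.26825914 -0.54788891 -1.22938838] 18.45201763578184
```

View pics/s6.png

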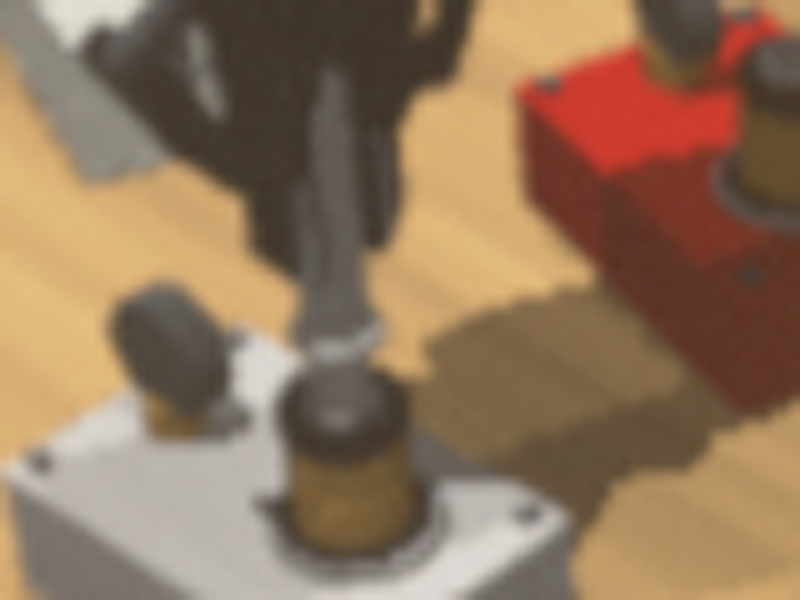

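Emit:
play_rows(rows=[{"x": 0,"y": 0.001,"z": -0.008,"ax": 0.0001,"ay": 0,"az": 0.0001},{"x": 0,"y": 0,"z": -0.008,"ax": 0,"ay": 0,"az": 0}], jaw=1)

```text
t: 7.77
tcp_pos: [561.8, -138.1, 146.8]
tcp_rot: [3.141, -0.0, 0.001]
force: [0.4, -1.1, -0.9]
width: 18.9
```

Emit:
play_rows(rows=[{"x": 0,"y": 0,"z": -0.008,"ax": 0,"ay": 0,"az": 0},{"x": 0,"y": 0,"z": -0.008,"ax": 0,"ay": 0,"az": 0}], jaw=1)

```text
t: 7.93
tcp_pos: [562.1, -138.4, 144.6]
tcp_rot: [3.14, -0.0, 0.002]
force: [-0.3, -1.0, 1.5]
width: 18.4
```

Emit:
play_rows(rows=[{"x": 0,"y": 0,"z": -0.008,"ax": 0,"ay": 0,"az": 0},{"x": 0,"y": 0,"z": -0.008,"ax": 0,"ay": 0,"az": 0}], jaw=1)

```text
t: 8.1
tcp_pos: [562.4, -138.6, 144.1]
tcp_rot: [3.139, -0.0, 0.005]
force: [-2.9, 1.4, 4.1]
width: 18.7
```

```bash
python3 need.py 561.8 -137.9 145
```

```text
shift [-0.004   0.0049  0.0057] turn [3.8e-04 5.1e-04 3.0e-05] t 8.1 F [-2.93  1.36  4.12] w 18.7 dp mm [-0.6   0.74  0.86] tau [ 0.08  0.53 -0.  ]
```

Emit:
play_rows(rows=[{"x": -0.003,"y": 0.003,"z": -0.014,"ax": 0.0003,"ay": 0.0005,"az": 0},{"x": 0,"y": 0,"z": -0.014,"ax": 0,"ay": 0,"az": 0}], jaw=1)

```text
t: 8.27
tcp_pos: [562.9, -138.8, 143.1]
tcp_rot: [3.139, -0.0, 0.006]
force: [-1.5, -0.2, 3.5]
width: 18.8
```

```bash
python3 need.py 561.8 -137.9 143
```

```text
shift [-0.0072  0.0059 -0.0006] turn [4.2e-04 6.2e-04 5.0e-05] t 8.27 F [-1.49 -0.24  3.53] w 18.8 dp mm [-1.08  0.89 -0.09] tau [-0.05  0.51 -0.05]
```

Emit:
play_rows(rows=[{"x": -0.008,"y": 0.006,"z": -0.016,"ax": 0.0004,"ay": 0.0006,"az": 0},{"x": -0.004,"y": 0.002,"z": -0.016,"ax": 0.0001,"ay": 0.0003,"az": 0}], jaw=1)

```text
t: 8.43
tcp_pos: [562.5, -138.6, 140.6]
tcp_rot: [3.139, -0.001, 0.004]
force: [-1.0, -1.1, 2.2]
width: 18.4
```

```bash
python3 need.py 561.8 -137.9 143
```

```text
shift [-0.0047  0.0043  0.0157] turn [3.3e-04 4.3e-04 9.0e-05] t 8.43 F [-1.04 -1.07  2.22] w 18.4 dp mm [-0.71  0.65  2.35] tau [-0.15  0.16  0.03]
```

Emit:
play_rows(rows=[{"x": -0.005,"y": 0.004,"z": -0.012,"ax": 0.0003,"ay": 0.0004,"az": 0},{"x": -0.002,"y": 0.001,"z": -0.012,"ax": 0.0001,"ay": 0.0002,"az": 0}], jaw=1)

```text
t: 8.6
tcp_pos: [562.2, -138.4, 137.2]
tcp_rot: [3.141, -0.001, 0.001]
force: [1.0, 0.1, 1.2]
width: 18.7
```

```bash
python3 need.py 561.8 -137.9 143
```

```text
shift [-0.0027  0.0032  0.0384] turn [0.00015 0.00012 0.00012] t 8.6 F [0.99 0.07 1.17] w 18.7 dp mm [-0.4   0.49  5.76] tau [-0.31  0.01  0.09]
```

Emit:
play_rows(rows=[{"x": -0.003,"y": 0.003,"z": -0.012,"ax": 0.0002,"ay": 0.0003,"az": 0},{"x": -0.001,"y": 0.001,"z": -0.012,"ax": 0.0001,"ay": 0.0001,"az": 0}], jaw=1)

```text
t: 8.77
tcp_pos: [562.2, -138.3, 133.2]
tcp_rot: [-3.141, 0.002, 0.001]
force: [-0.0, -2.1, 2.0]
width: 18.1
```

```bash
python3 need.py 561.8 -137.9 143
```

```text
shift [-0.0025  0.0027  0.0656] turn [-2.0e-05 -1.3e-04  1.6e-04] t 8.77 F [-0.05 -2.05  1.98] w 18.1 dp mm [-0.37  0.4   9.85] tau [-0.41 -0.07 -0.02]
```

Emit:
play_rows(rows=[{"x": 0,"y": 0.001,"z": -0.01,"ax": 0,"ay": -0.0001,"az": 0},{"x": 0,"y": 0,"z": -0.01,"ax": 0,"ay": 0,"az": 0}], jaw=1)

```text
t: 8.93
tcp_pos: [562.1, -138.2, 129.1]
tcp_rot: [-3.141, 0.002, 0.001]
force: [-0.3, -1.1, -0.3]
width: 18.6
```

Emit:
play_rows(rows=[{"x": 0,"y": 0,"z": -0.01,"ax": 0,"ay": 0,"az": 0}], jaw=1)

```text
t: 9.02
tcp_pos: [562.2, -138.2, 128.4]
tcp_rot: [-3.141, 0.002, 0.0]
force: [-2.2, -1.1, 13.5]
width: 18.7
```

```bash
python3 need.py 561.8 -137.9 128
```

```text
shift [-0.0024  0.0021 -0.0028] turn [-2.0e-05 -5.0e-05  1.7e-04] t 9.02 F [-2.24 -1.09 13.54] w 18.7 dp mm [-0.36  0.31 -0.41] tau [-0.11  0.68 -0.  ]
```

Emit:
play_rows(rows=[{"x": 0,"y": 0,"z": 0,"ax": 0,"ay": 0,"az": 0},{"x": 0,"y": 0,"z": -0.002,"ax": 0,"ay": 0,"az": 0},{"x": 0,"y": 0,"z": -0.002,"ax": 0,"ay": 0,"az": 0}], jaw=1)

```text
t: 9.27
tcp_pos: [562.1, -138.2, 128.5]
tcp_rot: [3.142, -0.002, 0.0]
force: [-1.4, -0.4, 4.4]
width: 18.4
```

```bash
python3 need.py 561.8 -137.9 128;python3 look.py scene s7 180,120,260,180;python3 look.py side d7 240,150,340,225
```

```text
shift [-0.0019  0.0017 -0.0032] turn [0.0e+00 1.0e-05 1.7e-04] t 9.27 F [-1.38 -0.43  4.41] w 18.4 dp mm [-0.28  0.25 -0.48] tau [-0.25  0.13  0.01]
scale 10.0 180 120
9.3167 [ 562.05612984 -138.13007228  128.498792  ] [-3.14157225e+00  1.67803837e-03 -4.47461201e-05] [-1.01986974 -0.87820127  4.96219521] 18.71171889128056
scale 8.0 240 150
9.3667 [ 562.09377289 -138.16456985  128.5342325 ] [ 3.14156813e+00 -1.64759068e-03  1.93313088e-04] [-1.12776931 -0.71583726  3.86278821] 18.802574607990863
```

View pics/s7.png

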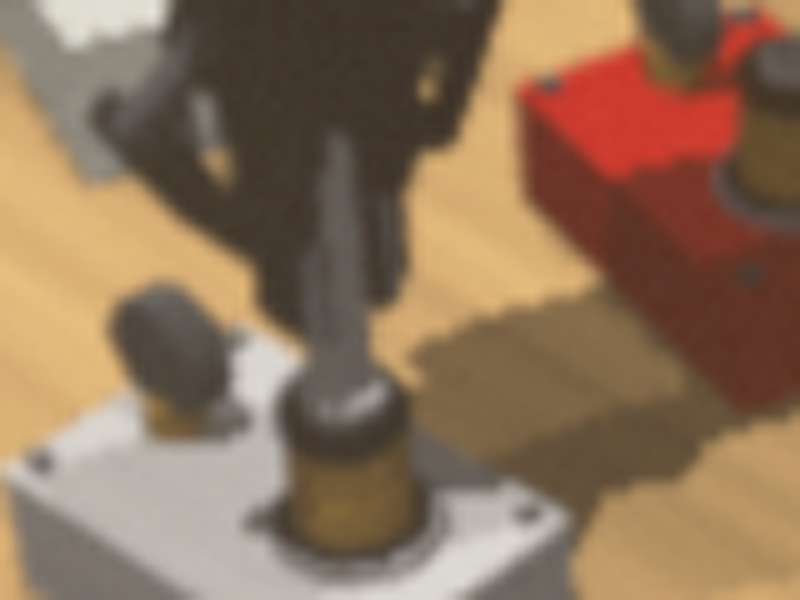

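View pics/d7.png

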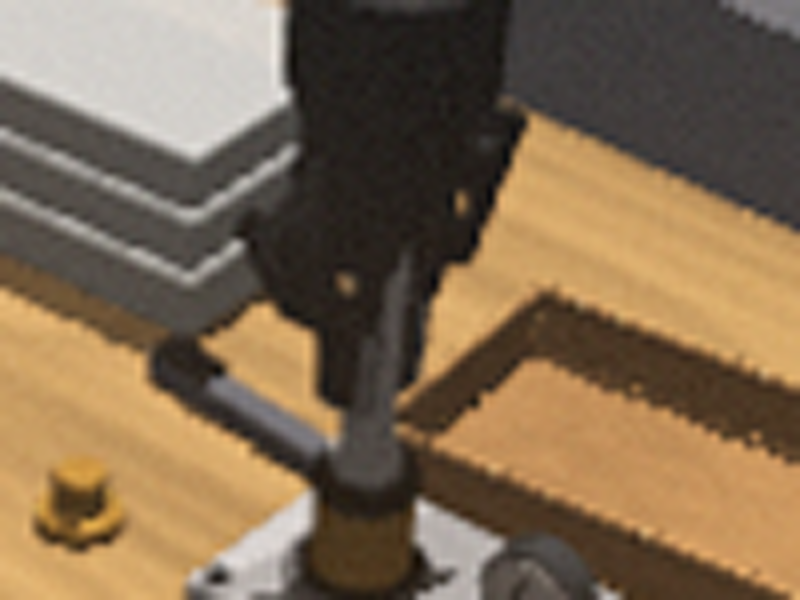

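Emit:
play_rows(rows=[{"x": 0,"y": 0,"z": 0.008,"ax": 0,"ay": 0,"az": 0},{"x": 0,"y": 0,"z": 0.008,"ax": 0,"ay": 0,"az": 0}], jaw=1)

```text
t: 9.53
tcp_pos: [561.7, -138.0, 128.9]
tcp_rot: [-3.141, 0.002, 0.002]
force: [2.7, -1.1, -2.9]
width: 18.9
```

Emit:
play_rows(rows=[{"x": 0,"y": 0,"z": 0.008,"ax": 0,"ay": 0,"az": 0},{"x": 0,"y": 0,"z": 0.008,"ax": 0,"ay": 0,"az": 0}], jaw=1)

```text
t: 9.7
tcp_pos: [561.7, -138.0, 129.1]
tcp_rot: [-3.14, 0.002, 0.005]
force: [2.3, -1.6, -3.0]
width: 18.7
```

```bash
python3 need.py 562.1 -138.1 132.5
```

```text
shift [ 0.0025 -0.0008  0.0229] turn [-0.00022 -0.00046  0.00018] t 9.7 F [ 2.34 -1.65 -3.01] w 18.7 dp mm [ 0.37 -0.12  3.43] tau [-0.51 -0.53  0.02]
```

Emit:
play_rows(rows=[{"x": 0.002,"y": 0,"z": 0.014,"ax": -0.0002,"ay": -0.0004,"az": 0},{"x": 0.001,"y": 0,"z": 0.014,"ax": 0,"ay": -0.0002,"az": 0}], jaw=1)

```text
t: 9.87
tcp_pos: [561.6, -137.9, 130.5]
tcp_rot: [-3.141, 0.002, 0.003]
force: [3.8, -1.3, -9.5]
width: 18.6
```

```bash
python3 need.py 562.1 -138.1 132.5
```

```text
shift [ 0.0036 -0.0013  0.0134] turn [-0.00016 -0.00033  0.00021] t 9.87 F [ 3.83 -1.32 -9.48] w 18.6 dp mm [ 0.54 -0.19  2.01] tau [-0.65 -0.99 -0.04]
```

Emit:
play_rows(rows=[{"x": 0.003,"y": 0,"z": 0.016,"ax": -0.0002,"ay": -0.0003,"az": 0},{"x": 0.002,"y": 0,"z": 0.016,"ax": 0,"ay": -0.0002,"az": 0}], jaw=1)

```text
t: 10.03
tcp_pos: [561.5, -137.8, 131.9]
tcp_rot: [-3.141, 0.002, 0.004]
force: [3.0, -2.5, -11.0]
width: 18.5
```

```bash
python3 need.py 562.1 -138.1 132.5
```

```text
shift [ 0.0039 -0.0019  0.004 ] turn [-0.00011 -0.0004   0.00024] t 10.03 F [  3.01  -2.52 -10.99] w 18.5 dp mm [ 0.59 -0.29  0.6 ] tau [-0.78 -1.02 -0.04]
```

Emit:
play_rows(rows=[{"x": 0.003,"y": 0,"z": 0.014,"ax": -0.0001,"ay": -0.0003,"az": 0},{"x": 0.002,"y": 0,"z": 0.014,"ax": 0,"ay": -0.0002,"az": 0},{"x": 0.002,"y": 0,"z": 0.013,"ax": 0,"ay": -0.0002,"az": 0}], jaw=1)

```text
t: 10.28
tcp_pos: [561.5, -137.8, 133.7]
tcp_rot: [-3.14, 0.003, 0.005]
force: [5.1, -2.5, -14.6]
width: 18.6
```

```bash
python3 need.py 562.1 -138.1 132.5;python3 look.py scene s8 180,120,260,180;python3 look.py side d8 240,150,340,225;python3 need.py 562.1 -138.1 132.5
```

```text
shift [ 0.0043 -0.002  -0.0082] turn [-0.00019 -0.00047  0.00028] t 10.28 F [  5.11  -2.48 -14.58] w 18.6 dp mm [ 0.64 -0.3  -1.23] tau [-0.88 -1.2   0.  ]
scale 10.0 180 120
10.3333 [ 561.48391    -137.80205744  133.80204262] [-3.14038730e+00  2.78738576e-03  4.52808630e-03] [  3.29364395  -3.21755482 -12.62373709] 18.6082716773224
scale 8.0 240 150
10.3833 [ 561.47279838 -137.80665555  133.79094271] [-3.14038937e+00  2.83001269e-03  4.53287313e-03] [  4.21633834  -2.77754114 -13.60481748] 18.7647444452193
shift [ 0.0042 -0.002  -0.0086] turn [-0.00019 -0.00046  0.00029] t 10.38 F [  4.22  -2.78 -13.6 ] w 18.8 dp mm [ 0.63 -0.29 -1.29] tau [-0.81 -1.14  0.02]
```

View pics/s8.png

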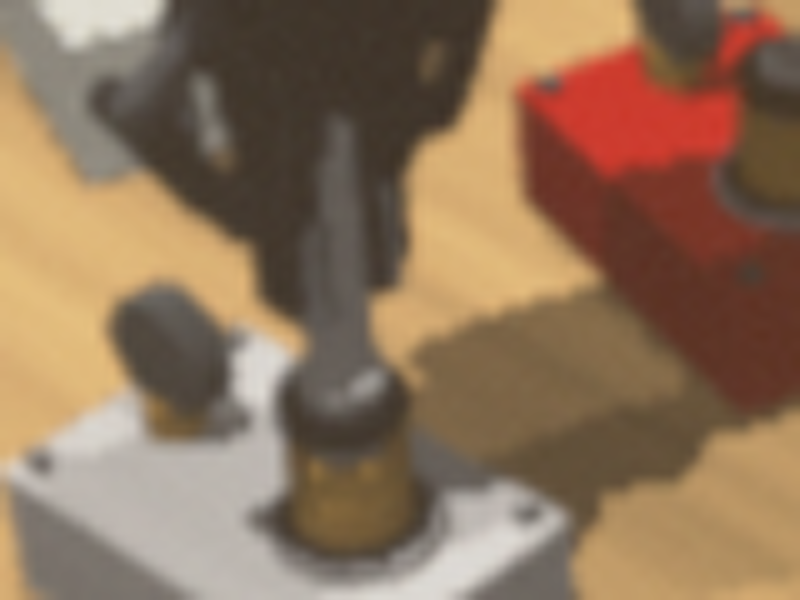

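View pics/d8.png

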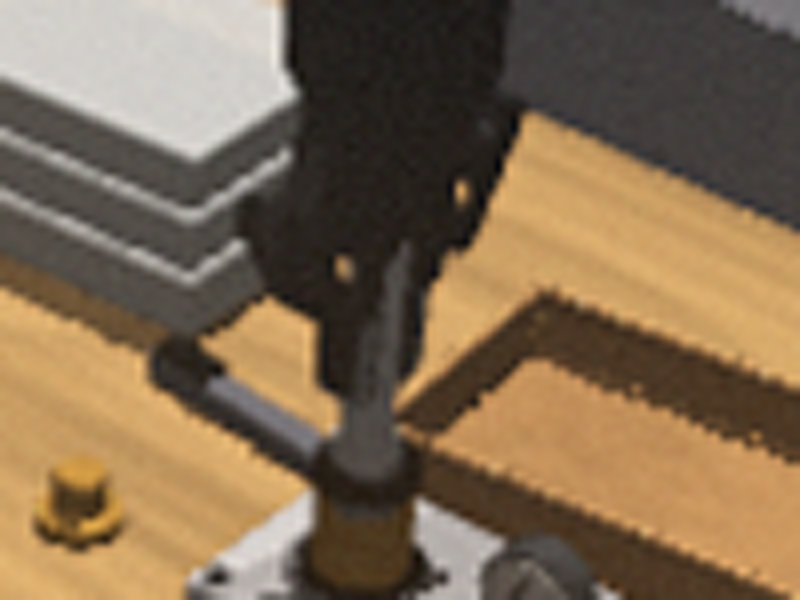

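Emit:
play_rows(rows=[{"x": 0.002,"y": 0,"z": 0.008,"ax": 0,"ay": -0.0002,"az": 0},{"x": 0.002,"y": 0,"z": -0.004,"ax": 0,"ay": -0.0002,"az": 0},{"x": 0.002,"y": 0,"z": -0.008,"ax": 0,"ay": -0.0002,"az": 0},{"x": 0,"y": 0,"z": -0.008,"ax": 0,"ay": 0,"az": 0}], jaw=1)

```text
t: 10.72
tcp_pos: [561.5, -137.9, 130.1]
tcp_rot: [-3.14, 0.003, 0.003]
force: [1.7, -2.6, -6.6]
width: 18.7
```

```bash
python3 need.py 562.1 -138.1 128.5
```

```text
shift [ 0.0038 -0.0012 -0.0107] turn [-0.00023 -0.00033  0.00033] t 10.72 F [ 1.72 -2.61 -6.58] w 18.7 dp mm [ 0.58 -0.18 -1.6 ] tau [-0.65 -0.65  0.01]
```

Emit:
play_rows(rows=[{"x": 0.003,"y": -0.001,"z": -0.006,"ax": -0.0002,"ay": -0.0003,"az": 0.0002},{"x": 0.002,"y": 0,"z": -0.006,"ax": 0,"ay": 0,"az": 0},{"x": 0,"y": 0,"z": -0.006,"ax": 0,"ay": 0,"az": 0}], jaw=1)

```text
t: 10.97
tcp_pos: [561.6, -137.9, 129.9]
tcp_rot: [3.141, -0.001, 0.0]
force: [0.8, -1.7, -3.9]
width: 18.7
```

```bash
python3 need.py 562.1 -138.1 128.5
```

```text
shift [ 0.0032 -0.0011 -0.0091] turn [4.0e-05 0.0e+00 1.1e-04] t 10.97 F [ 0.83 -1.74 -3.92] w 18.7 dp mm [ 0.48 -0.17 -1.37] tau [-0.55 -0.29  0.03]
```

Emit:
play_rows(rows=[{"x": 0.002,"y": 0,"z": -0.01,"ax": 0,"ay": 0,"az": 0},{"x": 0,"y": 0,"z": -0.01,"ax": 0,"ay": 0,"az": 0}], jaw=1)

```text
t: 11.13
tcp_pos: [562.1, -137.9, 129.3]
tcp_rot: [3.141, -0.001, 0.003]
force: [-0.0, -1.9, -1.0]
width: 18.6
```

```bash
python3 need.py 562.1 -138.1 128.5
```

```text
shift [-0.0002 -0.0016 -0.0056] turn [1.5e-04 3.1e-04 8.0e-05] t 11.13 F [-0.04 -1.92 -1.02] w 18.6 dp mm [-0.03 -0.24 -0.83] tau [-0.4   0.07 -0.03]
```

Emit:
play_rows(rows=[{"x": 0,"y": -0.001,"z": -0.01,"ax": 0.0001,"ay": 0.0002,"az": 0},{"x": 0,"y": 0,"z": -0.01,"ax": 0,"ay": 0.0001,"az": 0}], jaw=1)

```text
t: 11.3
tcp_pos: [562.4, -138.0, 128.5]
tcp_rot: [3.141, -0.0, 0.003]
force: [-2.7, -1.2, 1.9]
width: 18.4
```

```bash
python3 need.py 562.1 -138.1 128.5
```

```text
shift [-0.0021 -0.001  -0.0003] turn [1.4e-04 3.1e-04 4.0e-05] t 11.3 F [-2.68 -1.24  1.88] w 18.4 dp mm [-0.32 -0.14 -0.05] tau [-0.32  0.4  -0.03]
```

Emit:
play_rows(rows=[{"x": -0.002,"y": 0,"z": -0.01,"ax": 0.0001,"ay": 0.0003,"az": 0},{"x": -0.001,"y": 0,"z": -0.01,"ax": 0,"ay": 0.0001,"az": 0}], jaw=1)

```text
t: 11.47
tcp_pos: [562.4, -138.0, 128.5]
tcp_rot: [3.141, -0.0, 0.003]
force: [-2.7, -1.1, 5.2]
width: 18.9
```

```bash
python3 need.py 562.1 -138.1 128.5
```

```text
shift [-0.0023 -0.0007  0.0001] turn [1.6e-04 3.0e-04 2.0e-05] t 11.47 F [-2.74 -1.15  5.24] w 18.9 dp mm [-0.34 -0.1   0.01] tau [-0.15  0.7  -0.01]
```

Emit:
play_rows(rows=[{"x": -0.001,"y": 0,"z": 0,"ax": 0.0001,"ay": 0.0002,"az": 0},{"x": 0,"y": 0,"z": 0,"ax": 0,"ay": 0,"az": 0}], jaw=1)

```text
t: 11.63
tcp_pos: [562.4, -137.9, 128.6]
tcp_rot: [3.141, -0.0, 0.002]
force: [-0.2, -1.7, -0.1]
width: 18.7
```

Emit:
play_rows(rows=[{"x": 0,"y": 0,"z": 0,"ax": 0,"ay": 0,"az": 0},{"x": 0,"y": 0,"z": 0,"ax": 0,"ay": 0,"az": 0},{"x": 0,"y": 0,"z": 0,"ax": 0,"ay": 0,"az": 0},{"x": 0,"y": 0,"z": 0,"ax": 0,"ay": 0,"az": 0},{"x": 0,"y": 0,"z": 0,"ax": 0,"ay": 0,"az": 0},{"x": 0,"y": 0,"z": 0,"ax": 0,"ay": 0,"az": 0}], jaw=0)

```text
t: 12.13
tcp_pos: [562.7, -135.6, 126.8]
tcp_rot: [-3.136, -0.002, -0.001]
force: [0.2, 0.2, 0.3]
width: 85.3
```

```bash
python3 need.py 562.1 -138.1 128.5;python3 look.py scene s9 180,120,260,180
```

```text
shift [-0.0041 -0.0166  0.0111] turn [-0.00082  0.00013 -0.00019] t 12.13 F [0.16 0.2  0.31] w 85.3 dp mm [-0.62 -2.49  1.67] tau [-0.04  0.02 -0.05]
scale 10.0 180 120
12.1833 [ 562.6971857  -135.64027961  126.84521449] [-3.13646963e+00 -1.75257388e-03 -1.24352335e-03] [-0.70852819 -0.09699607 -0.10117119] 85.22298333812068
```

View pics/s9.png

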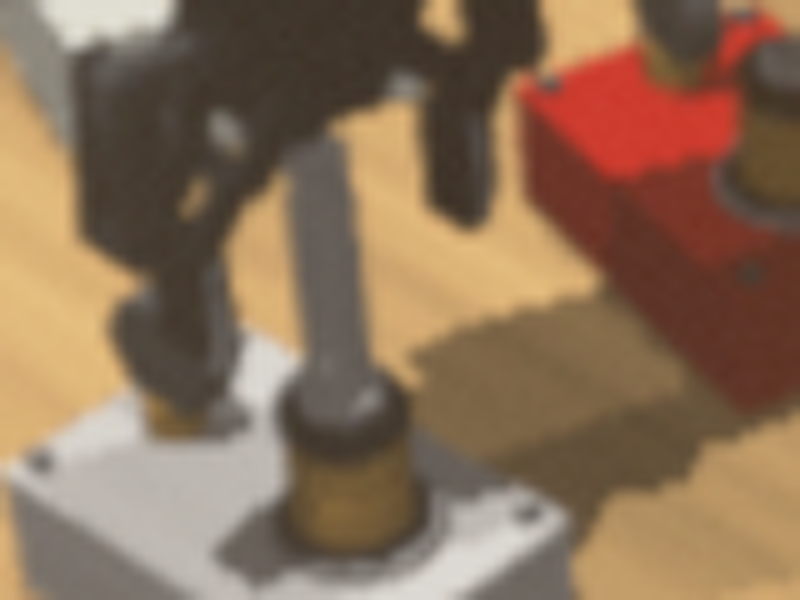

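Emit:
play_rows(rows=[{"x": -0.002,"y": -0.008,"z": 0.05,"ax": -0.0008,"ay": 0,"az": 0},{"x": 0,"y": -0.004,"z": 0.1,"ax": 0,"ay": 0,"az": 0},{"x": 0,"y": 0,"z": 0.15,"ax": 0,"ay": 0,"az": 0},{"x": 0,"y": 0,"z": 0.2,"ax": 0,"ay": 0,"az": 0},{"x": 0,"y": 0,"z": 0.2,"ax": 0,"ay": 0,"az": 0},{"x": 0,"y": 0,"z": 0.1,"ax": 0,"ay": 0,"az": 0},{"x": 0,"y": 0,"z": 0,"ax": 0,"ay": 0,"az": 0}], jaw=0)

```text
t: 12.77
tcp_pos: [558.8, -136.3, 251.4]
tcp_rot: [-3.141, -0.002, 0.008]
force: [0.6, -0.2, 0.1]
width: 85.6
```

```bash
python3 need.py 562.1 -138.1 230;python3 look.py scene s10 180,100,280,175;python3 look.py side d10 240,150,340,225;python3 look.py wrist w10
python3 - <<'E'
from h import *
import pickle
for tag,f,x0,y0 in(('s10',8,180,100),('d10',8,240,150)):
    im,K=pickle.load(open(tag+'.pkl','rb'));p=cv2.imread(f'pics/{tag}.png')
    for z in (100,105,110,171,192):
        q=((proj(K,[562.1,-138.1,z])-[x0,y0]+.5)*f).round().astype(int);cv2.circle(p,tuple(map(int,q)),2,(0,255,0),-1);print(tag,z,q)
    cv2.imwrite(f'pics/{tag}o.png',p)
E
```

```text
shift [ 0.0219 -0.0119 -0.1424] turn [-0.00017 -0.00076 -0.0002 ] t 12.77 F [ 0.58 -0.19  0.06] w 85.6 dp mm [  3.28  -1.78 -21.36] tau [-0.01 -0.02  0.02]
scale 8.0 180 100
12.8167 [ 558.77905073 -136.28486696  250.35643023] [-3.14034391e+00 -1.97779615e-03  8.20425920e-03] [0.60649758 0.56073419 0.50357522] 85.43211614491939
scale 8.0 240 150
12.8667 [ 558.06082269 -135.99827129  248.11748463] [-3.13914897e+00 -2.04762440e-03  1.32547372e-02] [-0.04671103 -0.39998963 -0.11463219] 85.13130565680844
scale 1.5625 0 0
12.9167 [ 557.29434681 -135.73941011  246.28333239] [-3.13794324e+00 -1.95449703e-03  1.80925797e-02] [-0.84247983  0.28217163 -1.0615732 ] 85.36681703219016
s10 100 [279 480]
s10 105 [278 469]
s10 110 [276 458]
s10 171 [261 319]
s10 192 [256 269]
d10 100 [360 459]
d10 105 [361 448]
d10 110 [362 436]
d10 171 [372 294]
d10 192 [376 244]
```

View pics/s10o.png

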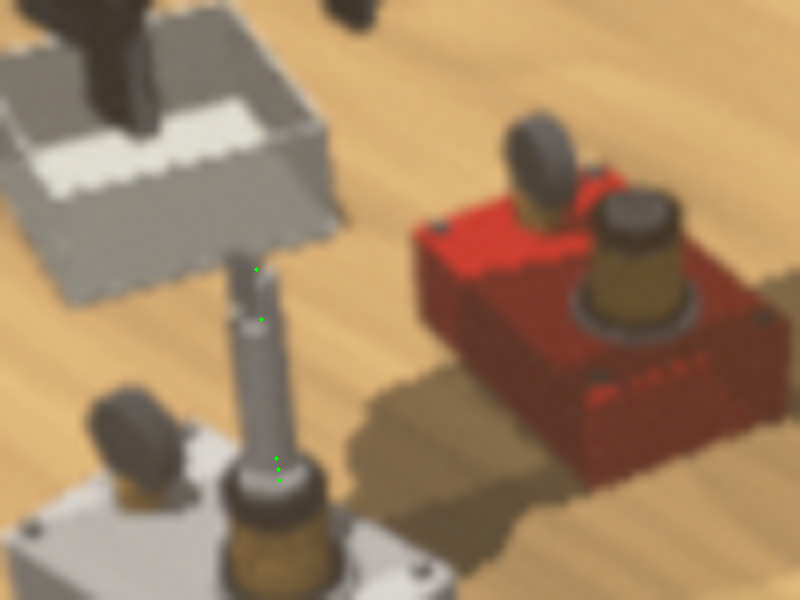

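View pics/d10o.png

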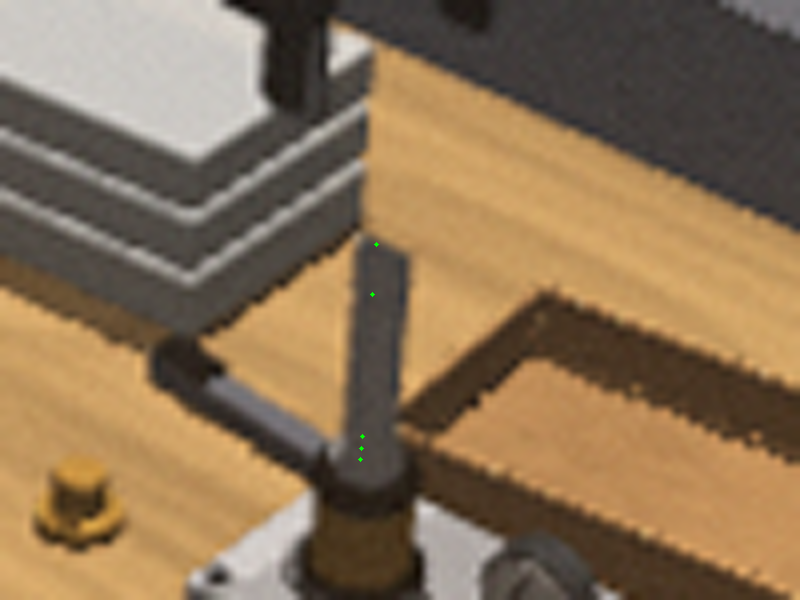

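View pics/w10.png

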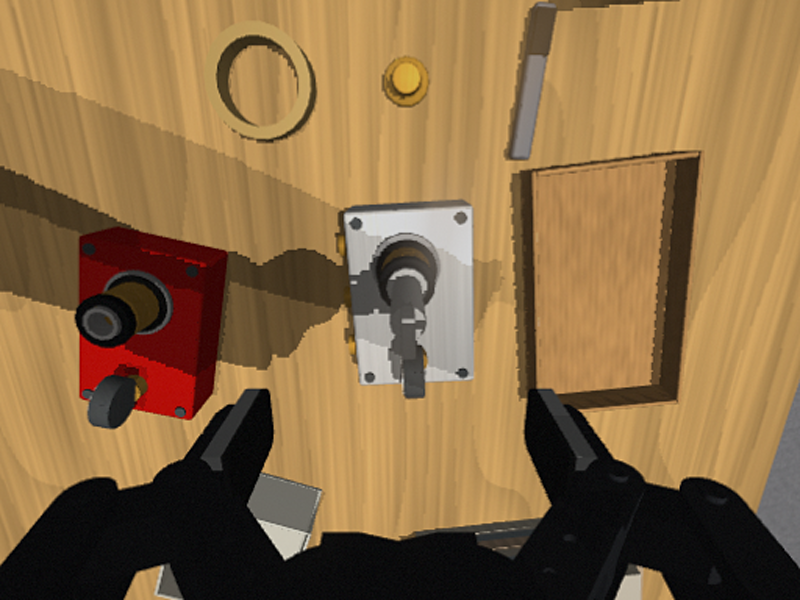

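Emit:
play_rows(rows=[{"x": 0,"y": 0,"z": 0,"ax": 0,"ay": 0,"az": 0},{"x": 0,"y": 0,"z": 0,"ax": 0,"ay": 0,"az": 0},{"x": 0,"y": 0,"z": 0,"ax": 0,"ay": 0,"az": 0}], jaw=0)

```text
t: 13.17
tcp_pos: [555.2, -135.0, 240.9]
tcp_rot: [-3.135, -0.002, 0.031]
force: [-0.4, 0.1, -0.3]
width: 85.7
```

```bash
python3 look.py scene s11 120,70,440,310
```

```text
scale 2.5 120 70
13.2167 [ 555.04454531 -134.92525713  240.59445592] [-3.13460736e+00 -2.01512340e-03  3.20802002e-02] [-0.05790778  0.01229224 -0.39350191] 85.48098845069862
```

View pics/s11.png

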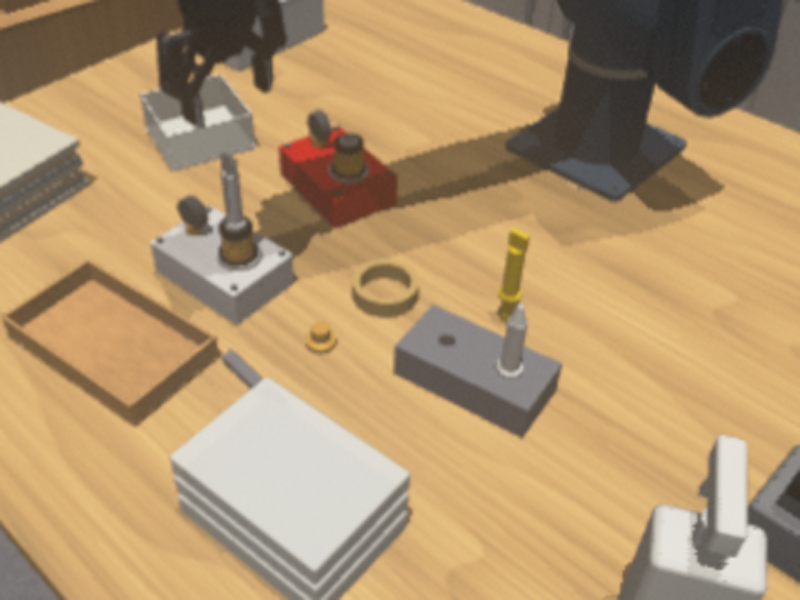

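Fan pipe stands at about (232, 195) in the grey block's coupling, with the collar down; the cone pipe at (513, 340) and everything else look unmoved, and the gripper is clear of the pipe.

```bash
python3 -c "
from workcell import ctrl
print(ctrl.sign_off())"
```

```text
the job is handed in; nothing more can be done
None
```

I moved the fan pipe from the rack to the coupling on the grey air block. I pushed it home, tugged it until the collar lifted, let it back down, and released it. I then handed the job in at about 13 s. No verdict was reported.

- **Insertion:** the plug entered the mouth without touching the rim. It met the jaws at the expected depth, slid through, and landed on the shoulder. The push peaked at about 15 N on the coupling at landing.
- **Tug:** peak pull was about 13 N net. The collar visibly rose, by about 4 mm judging from the force and the pictures, and stayed above the 1.5 mm mark for about 0.5 s. I had aimed for 2.5 to 3 mm, so it went higher than planned but stayed under the 5 mm stop.
- **Letting down:** friction held the pipe about 1.5 mm high at first, so I pressed it back with about 7 N. It returned to the same height as at landing (128.5 mm at the tool).
- **Final checks:** the scene and side cameras show:
  - The shoulder is on the rim and the collar is down.
  - The pipe is upright to about 1 degree.
  - The gripper is open and well clear.
  - The cone pipe, the look-alikes and the other items I could see have not visibly moved; I checked these by eye only.

The cameras agreed on the mouth's position to within 4 mm in x and 7 mm in y. I used the wrist camera's figure, and the smooth entry bore it out. After release, the arm drifted slowly downwards, ending about 240 mm up and still clear of the pipe.

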